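Stow the pet brush and latch the keeper bar

TASK

Put the navy pet brush away in its grey-floored bay on the upper tier: lay it in gently (don't drop it), lying flat with its pins down, either way round, and let go. Then swing the dark steel keeper bar (the one with the orange knob) shut over it until it snaps fully home past its detent, and leave it latched. Leave the lime ball, the treat jar and the clip light where they are.

Things in the scene. Friction and masses are not known exactly. Their poses are not given: they have to be found in the camera images.
- caddy: Fixed two-tier stand, white metal, 200 (x) x 400 (y) mm; origin on the work surface under its centre, z up; yaw within 0.22 rad. Tier floors 20 and 130 mm up, rims 8 mm. On the upper tier: brush bay, hinge post at (35, 178) mm, detent post (46 x 16 mm, top 66 mm above the floor) at (34, -96) mm with an end stop on its bay side, ball pocket at (20, -148) mm.
- bay (a point): Centre of the floor of the brush bay on the upper tier, 130 mm above the work surface; axes as caddy. The bay has a grey floor and is 76 mm (x) by 200 mm (y) inside, walls 8 mm high and 3 mm thick.
- brush: Loose navy brush, 180 x 60 x 38 mm, about 140 g, pins down on the table left or right of the stand. Origin mid length, at pin-tip height; x towards the head, z up. Head x 0 to 90, 60 wide, z 14 to 31 mm, steel pins below. Handle round, 24 mm diameter, x -90 to 0, axis at z 26 mm. Centre of mass near x = 30 mm.
- keeper (a joint): Keeper bar angle q, rad, about the vertical through keeper_hinge. 0 = fully shut on its stop, bar along the stand's -y over the bay; grows (to 1.7) towards the stand's -x: radius R lies at hinge + R(-sin q, -cos q). Starts 1.0 to 1.5, stays where left (0.06 N m friction). Sprung roller detent resists from q = 0.08, crest 0.04 (2 to 6 N at the knob), then presses the bar to 0 and holds.
- keeper_hinge (a point): Point on the hinge axis at the height of the bar's centreline, 55 mm above the upper tier floor (185 mm above the work surface); axes as caddy.
- keeper_knob (a point): Top centre of the bar's upright orange knob, a cylinder 18 mm in diameter, 160 mm from the hinge axis, top 47 mm above the bar's centreline (41 mm clear of the bar). The bar is a 12 mm dark steel rod, 243 mm to the centre of its 16 mm nose; its underside, 49 mm above the tier floor, clears a brush in the bay by 11 mm.
- ball_center (a point): Centre of the loose lime rubber ball, 60 mm diameter, in its square pocket on the upper tier beyond the detent post. Not to be disturbed.
- jar: White ceramic treat jar with a blue band and cork-coloured lid, 76 mm diameter, 92 mm high, standing on the lower tier; origin under its centre. Not to be disturbed.
- clip_light: Aluminium clip light, 80 x 34 x 63 mm, lying on the table on the other side of the stand from the brush; origin under its centre, x along its length. Not to be disturbed.
Mind the look-alikes: they are no part of the job. What is shaped like the brush but red or white is not meant.

How it is judged:
By the outcome, as a careful person would: the job done as asked, in the order asked, and still so for the second after the job is handed in, with the robot touching nothing.
It also fails if it takes over 61 s, if anything falls off the work surface, if the arm or the gripper's body presses on something with over 40 N, if the wrist force passes 120 N, or if a joint passes its speed limit or range.

ROBOT

A 6-joint arm with a two-finger parallel gripper is mounted at the origin on the work surface. World frame = base frame: x ahead of the robot, y to its left, z up, the work surface at z = 0. Lengths are in m, angles in rad, forces in N, time in s.
With the tool pointing down it reaches from about 0.3 to 0.775 m from the base axis. Payload 14.6 kg.
Tool frame: the origin (TCP) lies at the very end of the fingers, on their centre line; the grasp point (between the pads) lies 19 mm behind it (ctrl.hold_point_z is the z of the grasp point in the tool frame, in m); z points along the fingers, y is the direction in which the jaws open and shut (so a half turn about z gives the same grasp; the last joint's range is limited). The gripper opens to 94 mm and grips with 3 to 60 N. Pads are 16 mm wide; open, the fingers measure 119 mm over their backs; the gripper's body (75 mm by 177 mm) begins 78 mm behind the grasp point.
Start: joints at [1.217, 0.3, 1.521, -0, 1.321, -0.067], TCP at [0.156, 0.528, 0.168] pointing down, gripper open.
Joint ranges: [-3.03, 3.03], [-0.79, 2.21], [0.23, 2.52], [-1.04, 4.18], [0, 3.07], [-2.55, 2.55]. Speed limits (rad/s): [2.22, 2.22, 2.57, 3.14, 3.14, 3.14].

INTERFACE

Orientations are given as [roll, pitch, yaw] about the fixed x, y, z axes, in that order (R = Rz(yaw) Ry(pitch) Rx(roll)).
In Python, from station import ctrl, cams, hand_in gives the robot as it stands.
- The arm moves only by the tool servo_tool, never from a script. Its argument "rows" is a list of rows, each a list of 7 numbers: the shift along the world's x, y, z in m, then the turn, a rotation vector about the world's x, y, z in rad, then the gripper command: -1 is shut, 1 is fully open, values between are in proportion. A call has exactly 8 rows; each row is the pose to reach, as a shift and turn from the pose measured when the call began; what a row does not reach only later rows make up. A row lasts 1/12 s, in which the tool goes at most 41.7 mm and 7.16 degrees, less where a joint would pass 70% of its speed; a pose out of reach is approached as far as the arm can. A call with a gripper value outside its range is refused whole. The fingers move at their own pace and stop on an object; "newtons" is the grip in N (left out, the last holds). Time passes only in rows, so rows that repeat a pose let the fingers close, or fill a call up. It gives the time, the measured TCP pose, the force and the opening at its end, in the units of the state.
- ctrl.get_obs(): the state, without advancing time (a new reading comes with each control period).
- cams.camera(name): name is "side" or "top"; returns a dict with "image" (400x640x3 uint8, red, green, blue), "depth" (400x640 float32, m along the optical axis (not along the pixel's ray), 0 where there is no reading), "fx", "fy", "cx", "cy" (pixels), "rvec" (rotation vector, rad) and "tvec" (3), from world to camera coordinates, as OpenCV has them. Camera axes: x right, y down, z forward; pixel columns grow to the right and rows downward; lengths in m; the calibration is good to about 2 mm. A picture is of the moment at which its call begins.
- hand_in(): hands the job in, once; it reports no verdict.
Trained networks look in a picture, given as the dict that the camera call returned (one of the last four; its "shot" number tells which), for a name from the list of things; names that differ only in an ending like _2 or _b are one class to them, and where a whole thing is asked for, a point or a joint stands for the part that bears it (a point fixed in the world has none). Each returns a list of dicts, best first, with "p" (0 to 1); they miss things now and then, are a little off and sometimes report something else, mostly with a low value. They report only what shows in the picture. A call takes as long as a camera call. They do not tell look-alikes from the thing itself.
- cams.spot_in(picture, name): "box" ([left, top, right, bottom] as shares, 0 to 1, of the picture: columns of its width, rows of its height, round what is visible of it).
- cams.place_of(picture, name): "at" ([column, row] as shares, 0 to 1, of the picture: columns of its width, rows of its height: a listed point, or the origin of a listed thing).
The state is a dict: "time_s": time; "qpos": joint angles; "joint_vel": joint speeds; "tau": joint torques, N m; "ee_pos": TCP position; "eef_rot": TCP orientation; "force": force on the tool from outside, world axes, zero at the start; "moment": the same for the moment, N m; "grip_width": finger opening in m.
Only numpy, scipy, OpenCV 4.12 (cv2) and the standard library are available. Lean on these libraries where they do the work, as an engineer would, in place of code of your own. Each camera call takes 0.05 s, during which the arm holds its last target.

## Working session

There is one attempt and no reset: what is moved stays moved. The work goes in short steps, Python scripts to look and compute and a tool call to move; the robot and the scene stay as the last step left them, time stands still between calls to the robot, and variables do not carry over. Pictures are saved under pics/ and viewed, and the job is handed in when it is done.

Besides the shell and the picture viewer there is one more tool, called after ">>>" by a JSON object that holds its "op" and its "data", one argument or row to a line. servo_tool: Moves the arm, as the interface text tells. Its arguments: {"type":"object","properties":{"rows":{"type":"array"},"newtons":{"type":"number"}},"required":["rows"]}

```bash
ls; mkdir -p pics
cat > h.py <<'E'
import numpy as np, cv2
from station import ctrl, cams, hand_in
def px2w(c,u,v,z=None,depth=None):
    R=cv2.Rodrigues(np.array(c['rvec'],float))[0]; t=np.array(c['tvec'],float).reshape(3)
    d=np.array([(u-c['cx'])/c['fx'],(v-c['cy'])/c['fy'],1.0])
    o=-R.T@t; r=R.T@d
    s=depth if depth is not None else (z-o[2])/r[2]
    return o+s*r
def cloud(c):
    h,w=c['depth'].shape; u,v=np.meshgrid(np.arange(w),np.arange(h))
    d=c['depth']; R=cv2.Rodrigues(np.array(c['rvec'],float))[0]; t=np.array(c['tvec'],float).reshape(3)
    P=np.stack([(u-c['cx'])/c['fx']*d,(v-c['cy'])/c['fy']*d,d],-1)
    W=(P-t)@R; W[d==0]=np.nan; return W
def w2px(c,p):
    q,_=cv2.projectPoints(np.array(p,float).reshape(-1,1,3),np.array(c['rvec'],float),np.array(c['tvec'],float),np.array([[c['fx'],0,c['cx']],[0,c['fy'],c['cy']],[0,0,1.]]),None)
    return q.reshape(-1,2)
def save(c,n): cv2.imwrite('pics/'+n,c['image'][:,:,::-1])
E
python3 - <<'E'
from h import *
print(ctrl.get_obs(), ctrl.hold_point_z)
for n in ['top','side']:
    c=cams.camera(n); save(c,n+'0.png'); np.save(n+'0.npy',c,allow_pickle=True)
    for nm in ['brush','caddy','bay','keeper','keeper_hinge','keeper_knob','ball_center','jar','clip_light']:
        for f in (cams.spot_in,cams.place_of):
            try:
                for r in f(c,nm)[:4]:
                    k=r.get('box',r.get('at')); s=np.array([640,400]*(len(k)//2))
                    print(n,nm,f.__name__,round(r['p'],2),(np.array(k)*s).round(1))
            except Exception as e: print(nm,f.__name__,e)
E
```

```text
pics
{'time_s': 0.0, 'qpos': array([ 1.21740083e+00,  3.00480095e-01,  1.52161644e+00, -3.16951934e-05,
        1.32068959e+00, -6.66100443e-02]), 'joint_vel': array([ 0.00074104, -0.00061091, -0.00120701, -0.00035908, -0.00133377,
       -0.00017625]), 'tau': array([ 2.38559813e-03, -5.31802011e+01, -3.52738130e+01,  7.09894393e-02,
        2.42693274e-02, -1.66851632e-04]), 'ee_pos': array([0.15548492, 0.52723094, 0.16786647]), 'eef_rot': array([-3.14039979e+00, -4.88067163e-05,  2.85481503e+00]), 'force': array([-0.04736222,  0.22613326,  0.38249407]), 'moment': array([ 0.00239299,  0.01015054, -0.01621803]), 'grip_width': 0.09390738976111396} -0.0188
top brush call 0.87 [438.5 223.3 455.5 270.1]
top brush call 0.8 [356.  181.4 375.2 229.3]
top brush call 0.68 [396.1 165.  424.7 210.5]
top brush call 0.6 [340.6 125.1 386.9 157.2]
top brush call 0.97 [413.  184.4]
top brush call 0.89 [446.7 243.4]
top brush call 0.78 [366.3 204.4]
top brush call 0.77 [357.5 143.2]
top caddy call 0.92 [212.1 154.7 333.9 236.7]
top caddy call 0.59 [276.5 193.9]
top bay call 0.58 [219.1 153.5 331.6 24
[... 1057 characters left out ...]
l 0.58 [377.  320.1]
side caddy call 0.89 [250.1 136.3 353.  252.1]
side caddy call 0.66 [310.3 139.3]
side bay call 0.6 [248.3 136.2 355.8 250. ]
side bay call 0.96 [316.8 172.6]
side keeper call 0.88 [246.  135.2 314.2 161.1]
keeper call it knows: ball_center, bay, brush, caddy, clip_light, jar, keeper_hinge, keeper_knob
side keeper_hinge call 0.64 [250.  136.2 354.  250.6]
side keeper_hinge call 0.88 [313.1 139.2]
side keeper_knob call 0.89 [247.5 137.7 312.7 157.7]
side keeper_knob call 0.66 [271.7 142.4]
side ball_center call 0.51 [316.6 193.2 336.6 210.9]
side ball_center call 0.63 [325.4 202.8]
side clip_light call 0.75 [255.3 142.2 275.7 162.4]
side clip_light call 0.45 [264.1 152.9]
```

View pics/top0.png

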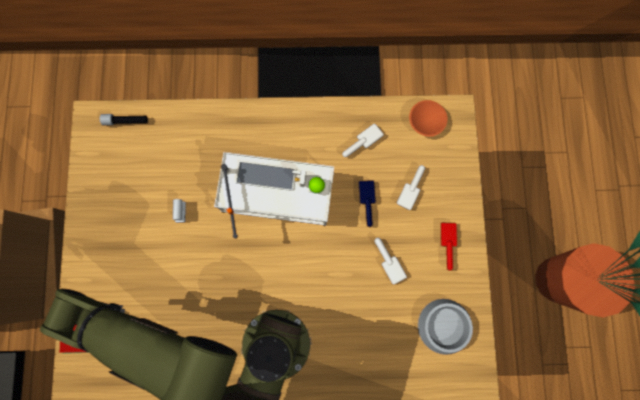

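View pics/side0.png

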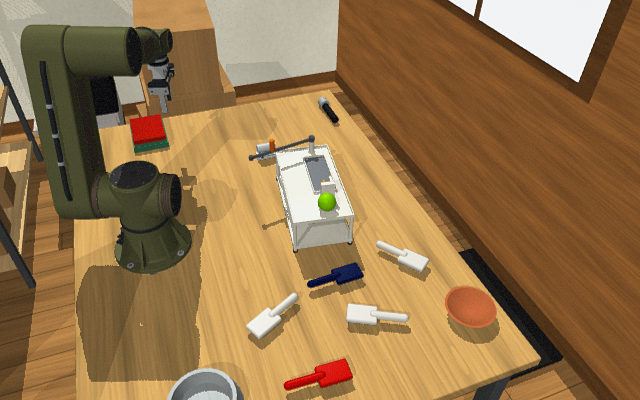

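Run:
```python
import cv2
t=cv2.imread('pics/top0.png'); s=cv2.imread('pics/side0.png')
cv2.imwrite('pics/topc.png',cv2.resize(t[110:290,150:480],None,fx=2.4,fy=2.4,interpolation=cv2.INTER_CUBIC)[:, :800])
cv2.imwrite('pics/sidec.png',cv2.resize(s[120:400,230:450],None,fx=2.1,fy=2.1,interpolation=cv2.INTER_CUBIC))
```

```text
(no output)
```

View pics/topc.png

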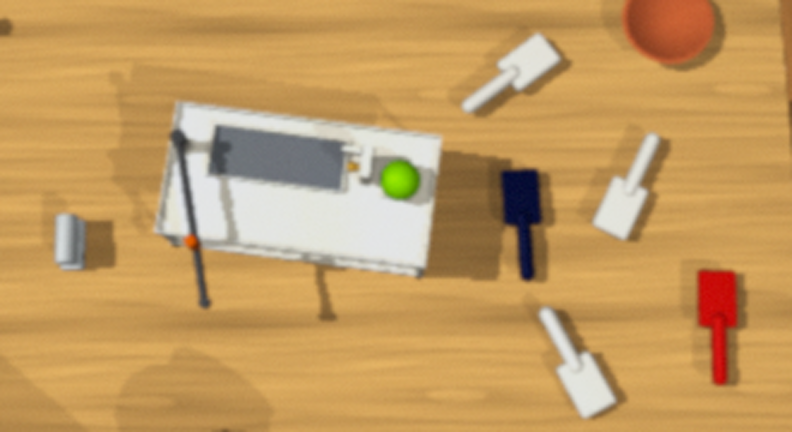

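View pics/sidec.png

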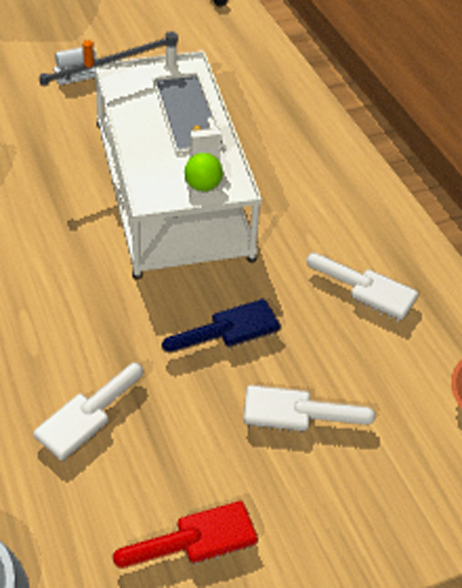

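The only navy brush is at top px (367,203) and side px (335,276). The look-alikes are white at (363,141), (411,188) and (391,261), and red at (449,246), all top px. Next I'll measure with depth.

Run:
```python
from h import *
import sys
for n in ['top','side']:
    c=np.load(n+'0.npy',allow_pickle=True).item(); W=cloud(c); im=c['image'].astype(int); hsv=cv2.cvtColor(c['image'],cv2.COLOR_RGB2HSV)
    r,g,b=im[...,0],im[...,1],im[...,2]
    def rect(m,name):
        P=W[m]; P=P[~np.isnan(P[:,0])]
        if len(P)<5: print(n,name,'few',len(P)); return
        (cx,cy),(a,bb),an=cv2.minAreaRect((P[:,:2]*1000).astype(np.float32))
        print(n,name,len(P),'c',round(cx,1),round(cy,1),'size',round(a,1),round(bb,1),'ang',round(an,1),'z pct',np.nanpercentile(P[:,2],[5,50,95]).round(3),'mean',P.mean(0).round(4))
    navy=(hsv[...,0]>110)&(hsv[...,0]<130)&(hsv[...,1]>150)&(W[...,2]<0.06)&(W[...,2]>0.008)
    rect(navy,'brush')
    P=W[navy]; 
    # axis
    x=P[:,:2]-P[:,:2].mean(0); v=np.linalg.svd(x,full_matrices=False)[2][0]; print('axis',v)
    grey=(abs(W[...,2]-0.13)<0.006)&(r<120)&(hsv[...,1]<80)&(W[...,0]>0.3)
    rect(grey,'bay')
    tier=(abs(W[...,2]-0.134)<0.008)&(W[...,0]>0.3)&(W[...,1]<0.45)&(W[...,1]>-0.3)
    rect(tier,'tier')
    rect((hsv[...,0]>4)&(hsv[...,0]<14)&(hsv[...,1]>180)&(W[...,2]>0.18)&(W[...,0]>.2),'knob')
    rect((hsv[...,0]>35)&(hsv[...,0]<55)&(hsv[...,1]>180)&(W[...,2]>0.1),'ball')
    rect((abs(W[...,2]-0.191)<0.012)&(r<90)&(W[...,0]>0.3)&(W[...,1]<.5),'bar')
    m=(W[...,2]>0.18)&(W[...,2]<0.25)&(W[...,0]>0.3)&(W[...,1]<.5)&(W[...,1]>-.3)
    rect(m,'high')
```

```text
top brush 339 c 509.6 -350.3 size 50.2 163.0 ang 89.7 z pct [0.024 0.032 0.041] mean [ 0.5348 -0.3513  0.0323]
axis [-0.99931277 -0.03706743]
top bay 876 c 602.5 43.0 size 232.6 70.1 ang 82.3 z pct [0.125 0.13  0.135] mean [0.6006 0.0273 0.1299]
top tier 4689 c 558.4 -6.8 size 401.4 202.5 ang 81.5 z pct [0.127 0.131 0.138] mean [ 0.5568 -0.0031  0.1313]
top knob 23 c 460.2 133.0 size 12.0 13.5 ang 37.6 z pct [0.204 0.229 0.235] mean [0.46   0.1324 0.2262]
top ball 180 c 555.4 -157.2 size 49.0 51.4 ang 88.7 z pct [0.172 0.182 0.191] mean [ 0.5529 -0.1574  0.1817]
top bar 112 c 530.3 -15.7 size 251.2 327.5 ang 10.5 z pct [0.182 0.19  0.197] mean [0.5182 0.1231 0.1896]
top high 527 c 529.3 -12.5 size 262.0 334.1 ang 10.4 z pct [0.181 0.19  0.221] mean [0.5299 0.0257 0.1919]
side brush 573 c 702.6 39.2 size 983.7 166.6 ang 64.2 z pct [0.025 0.031 0.039] mean [ 0.5243 -0.3568  0.0314]
axis [-0.89607191 -0.44390891]
side bay 79 c 600.9 19.3 size 119.4 370.9 ang 4.9 z pct [0.126 0.13  0.134] mean [0.604  0.0907 0.13  ]
side tier 4066 c 1035.7 117.0 size 747.9 1160.5 ang 85.6 z pct [0.127 0.13  0.139] mean [ 0.6799 -0.0145  0.1311]
side knob 286 c 1422.6 334.8 size 1641.7 1126.3 ang 46.4 z pct [0.197 0.36  0.616] mean [1.4372 0.1531 0.3687]
side ball 250 c 239.4 -51.9 size 49.5 722.1 ang 69.7 z pct [0.154 0.175 0.189] mean [ 0.5473 -0.1713  0.1754]
side bar 183 c 500.1 137.2 size 260.1 23.3 ang 9.2 z pct [0.182 0.189 0.195] mean [0.501  0.1365 0.1886]
side high 3025 c 982.1 104.7 size 798.8 1222.4 ang 89.5 z pct [0.183 0.21  0.246] mean [1.4042 0.0425 0.2115]
```

Run:
```python
from h import *
from scipy.optimize import least_squares
c=np.load('top0.npy',allow_pickle=True).item(); s=np.load('side0.npy',allow_pickle=True).item()
hsv=cv2.cvtColor(c['image'],cv2.COLOR_RGB2HSV)
C=np.array([.5584,-.0068]); y=-np.radians(8.5); R=np.array([[np.cos(y),-np.sin(y)],[np.sin(y),np.cos(y)]])
loc=lambda p:R.T@(np.asarray(p)[:2]-C)
print('bay nets',loc(px2w(c,268.4,174.2,.13)),loc(px2w(s,316.8,172.6,.13)))
print('hinge nets',loc(px2w(c,223.4,166.3,.185)),loc(px2w(s,313.1,139.2,.185)))
print('knob nets',px2w(c,229.2,210.8,.232),px2w(s,271.7,142.4,.232))
# bay grey blob
m=((c['image'].max(2)<135)&(hsv[...,1]<90)).astype(np.uint8); W=cloud(c); m&=((abs(W[...,2]-.13)<.012)).astype(np.uint8)
n,l,st,ce=cv2.connectedComponentsWithStats(m,connectivity=4); k=1+np.argmax(st[1:,4]); v,u=np.where(l==k)
L=np.array([loc(px2w(c,a,b,.13)) for a,b in zip(u,v)])*1000
print(st[k],'local x',np.percentile(L[:,0],[1,50,99]),'y',np.percentile(L[:,1],[1,50,99]))
# tier outline: hints of bay profile
for cam,nm in((c,'top'),(s,'side')):
    h=cv2.cvtColor(cam['image'],cv2.COLOR_RGB2HSV); m=((h[...,0]>110)&(h[...,0]<130)&(h[...,1]>120)).astype(np.uint8)
    n,l,st,ce=cv2.connectedComponentsWithStats(m); k=1+np.argmax(st[1:,4]); v,u=np.where(l==k)
    P=np.array([px2w(cam,a,b,.031)[:2] for a,b in zip(u,v)])*1000
    r=cv2.minAreaRect(P.astype(np.float32)); print(nm,'brush',len(P),r)
    d=np.array([1,0.]); 
    for it in range(1):
        hd=P[P[:,0]>P[:,0].mean()+0]
    hp=P[P[:,0]>520]; hl=P[P[:,0]<495]; print(' head mean',hp.mean(0),'handle mean',hl.mean(0),'x range',P[:,0].min(),P[:,0].max(), 'head y', np.percentile(hp[:,1],[2,98]),'handle y',np.percentile(hl[:,1],[3,97]))
```

```text
bay nets [0.04197725 0.02552167] [0.02919113 0.04087528]
hinge nets [0.03766949 0.1775703 ] [0.04194687 0.1693341 ]
knob nets [0.4583513  0.13299262 0.232     ] [0.45832032 0.11906583 0.232     ]
[ 237  163   57   25 1046] local x [ 2.70777759 36.78549868 71.66461617] y [-58.75175695  38.51609026 134.0886664 ]
top brush 368 ((507.6421813964844, -351.849365234375), (165.8186798095703, 51.93499755859375), 1.6090439558029175)
 head mean [ 555.68119638 -350.29608246] handle mean [ 460.12575734 -354.72223253] x range 424.87880492164646 589.8816154618019 head y [-375.21869547 -325.83050073] handle y [-360.68214819 -348.31850341]
side brush 584 ((505.9207763671875, -359.24658203125), (175.5435028076172, 60.5321044921875), 2.5575883388519287)
 head mean [ 556.18893713 -357.75703973] handle mean [ 457.19493368 -357.92741366] x range 417.9662521473991 593.4952841396646 head y [-386.64695451 -328.55226708] handle y [-369.12123789 -346.56179748]
```

>>> {"op": "servo_tool", "data": {
  "rows": [
    [0.05,-0.02,0.1,0,0,-0.12,1],
    [0.08,-0.05,0.15,0,0,-0.24,1],
    [0.11,-0.08,0.18,0,0,-0.36,1],
    [0.14,-0.11,0.18,0,0,-0.48,1],
    [0.17,-0.14,0.18,0,0,-0.6,1],
    [0.2,-0.17,0.18,0,0,-0.72,1],
    [0.23,-0.2,0.18,0,0,-0.84,1],
    [0.25,-0.23,0.18,0,0,-0.96,1]
  ],
  "newtons": 20
}}

```text
time_s: 2.47
ee_pos: [0.3546, 0.3536, 0.3389]
eef_rot: [3.14, -0.0, 1.889]
force: [0.9, 1.1, -0.0]
grip_width: 0.0941
```

>>> {"op": "servo_tool", "data": {
  "rows": [
    [0.03,-0.04,0,0,0,-0.12,1],
    [0.05,-0.08,0,0,0,-0.24,1],
    [0.07,-0.12,0,0,0,-0.36,1],
    [0.09,-0.16,0,0,0,-0.48,1],
    [0.11,-0.2,0,0,0,-0.6,1],
    [0.12,-0.24,0,0,0,-0.72,1],
    [0.13,-0.28,0,0,0,-0.84,1],
    [0.14,-0.32,0,0,0,-0.96,1]
  ]
}}

```text
time_s: 3.13
ee_pos: [0.4896, 0.0514, 0.339]
eef_rot: [3.14, -0.001, 0.923]
force: [0.3, 0.2, -0.5]
grip_width: 0.0934
```

>>> {"op": "servo_tool", "data": {
  "rows": [
    [0.02,-0.04,0,0,0,-0.12,1],
    [0.03,-0.08,0,0,0,-0.24,1],
    [0.04,-0.12,0,0,0,-0.36,1],
    [0.05,-0.16,0,0,0,-0.48,1],
    [0.05,-0.2,0,0,0,-0.6,1],
    [0.05,-0.24,0,0,0,-0.72,1],
    [0.05,-0.28,0,0,0,-0.84,1],
    [0.05,-0.32,0,0,0,-0.89,1]
  ]
}}

```text
time_s: 3.8
ee_pos: [0.5392, -0.2707, 0.339]
eef_rot: [3.14, -0.001, 0.026]
force: [0.6, -0.0, -0.1]
grip_width: 0.094
```

Next I go over the brush at about 0.10 m, then take a picture before descending.

>>> {"op": "servo_tool", "data": {
  "rows": [
    [0.003,-0.03,-0.02,0,0,0.014,1],
    [0.003,-0.06,-0.06,0,0,0.014,1],
    [0.003,-0.082,-0.1,0,0,0.014,1],
    [0.003,-0.082,-0.14,0,0,0.014,1],
    [0.003,-0.082,-0.18,0,0,0.014,1],
    [0.003,-0.082,-0.22,0,0,0.014,1],
    [0.003,-0.082,-0.249,0,0,0.014,1],
    [0.003,-0.082,-0.249,0,0,0.014,1]
  ]
}}

```text
time_s: 4.47
ee_pos: [0.5392, -0.3507, 0.0823]
eef_rot: [-3.136, 0.008, 0.04]
force: [-0.5, 1.0, -1.3]
grip_width: 0.0935
```

Run:
```python
from h import *
o=ctrl.get_obs(); print(o['ee_pos'],o['eef_rot'])
for n in ['top','side']:
    c=cams.camera(n); u,v=w2px(c,[o['ee_pos']])[0]; print(n,u,v)
    im=c['image'][:,:,::-1].copy()
    u,v=int(u),int(v); a=max(0,u-70);b=max(0,v-60)
    # overlay the brush model
    cx,cy,yw=.507,-.353,.04
    def P(x,y,z): return (cx+x*np.cos(yw)-y*np.sin(yw),cy+x*np.sin(yw)+y*np.cos(yw),z)
    q=w2px(c,[P(0,-.03,.031),P(.09,-.03,.031),P(.09,.03,.031),P(0,.03,.031),P(-.09,.0,.026),P(0.03,0,.031)])
    big=cv2.resize(im[b:b+120,a:a+140],None,fx=5,fy=5,interpolation=cv2.INTER_CUBIC)
    for p in q: cv2.circle(big,tuple(int(t) for t in ((p-[a,b])*5+2.5)),3,(0,255,255),-1)
    cv2.imwrite(f'pics/pre_{n}.png',big)
```

```text
[ 0.53921072 -0.35069741  0.08234971] [-3.13583465  0.0082614   0.03996793]
top 368.46330458223485 192.4908230200233
side 343.66999314058575 261.00233737852716
```

View pics/pre_top.png

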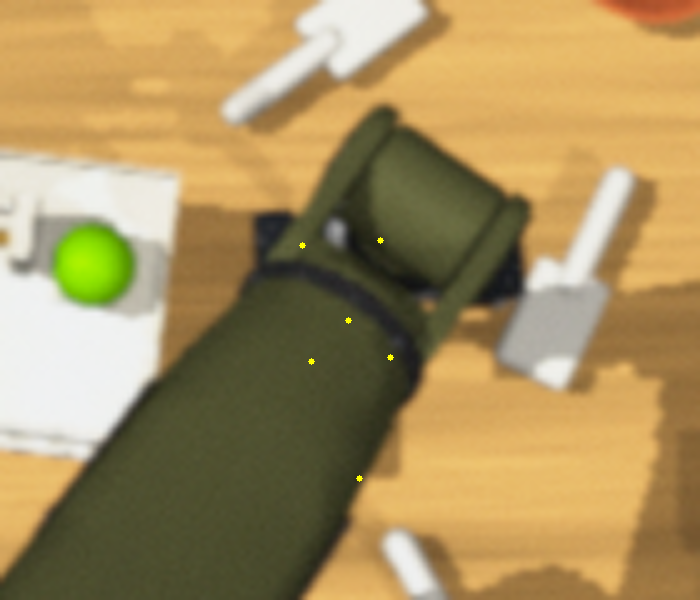

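View pics/pre_side.png

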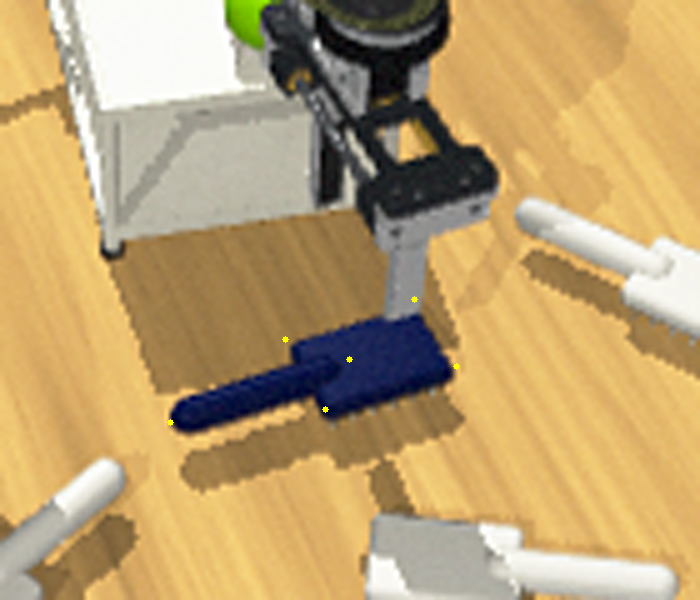

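>>> {"op": "servo_tool", "data": {
  "rows": [
    [0.002,-0.001,-0.012,0,0,0,1],
    [0.002,-0.001,-0.026,0,0,0,1],
    [0.002,-0.001,-0.04,0,0,0,1],
    [0.002,-0.001,-0.054,0,0,0,1],
    [0.002,-0.001,-0.064,0,0,0,1],
    [0.002,-0.001,-0.07,0,0,0,1],
    [0.002,-0.001,-0.07,0,0,0,1],
    [0.002,-0.001,-0.07,0,0,0,1]
  ]
}}

```text
time_s: 5.23
ee_pos: [0.5447, -0.3541, 0.0215]
eef_rot: [3.14, -0.001, 0.04]
force: [-0.0, 0.9, 0.3]
grip_width: 0.0942
```

>>> {"op": "servo_tool", "data": {
  "rows": [
    [-0.003,0.001,-0.005,0,0,0,1],
    [-0.003,0.001,-0.0095,0,0,0,1],
    [-0.003,0.001,-0.0095,0,0,0,1],
    [-0.003,0.001,-0.0095,0,0,0,0.5],
    [-0.003,0.001,-0.0095,0,0,0,0.3],
    [-0.003,0.001,-0.0095,0,0,0,0.2],
    [-0.003,0.001,-0.0095,0,0,0,-1],
    [-0.003,0.001,-0.0095,0,0,0,-1]
  ],
  "newtons": 20
}}

```text
time_s: 5.9
ee_pos: [0.5418, -0.3531, 0.0121]
eef_rot: [3.14, -0.001, 0.04]
force: [0.8, 0.1, -0.7]
grip_width: 0.0639
```

>>> {"op": "servo_tool", "data": {
  "rows": [
    [0,0,0,0,0,0,-1],
    [0,0,0,0,0,0,-1],
    [0,0,0,0,0,0,-1],
    [0,0,0,0,0,0,-1],
    [0,0,0,0,0,0,-1],
    [0,0,0,0,0,0,-1],
    [0,0,0,0,0,0,-1],
    [0,0,0,0,0,0,-1]
  ]
}}

```text
time_s: 6.57
ee_pos: [0.5418, -0.3531, 0.0121]
eef_rot: [3.14, -0.001, 0.04]
force: [-0.0, 0.2, 0.7]
grip_width: 0.0107
```

Run:
```python
from h import *
o=ctrl.get_obs(); print(o['ee_pos'],o['eef_rot'],o['grip_width'])
for n in ['top','side']:
    c=cams.camera(n); u,v=w2px(c,[o['ee_pos']])[0]; print(n,u,v)
    im=c['image'][:,:,::-1].copy()
    u,v=int(u),int(v); a=max(0,u-70);b=max(0,v-60)
    cv2.imwrite(f'pics/g_{n}.png',cv2.resize(im[b:b+120,a:a+140],None,fx=5,fy=5,interpolation=cv2.INTER_CUBIC))
```

```text
[ 0.54179287 -0.35313437  0.01212396] [ 3.13987617e+00 -1.15546926e-03  4.01490252e-02] 0.010668731671400604
top 366.80468937958176 195.1958813168105
side 343.62657495209936 276.30422968282596
```

View pics/g_side.png

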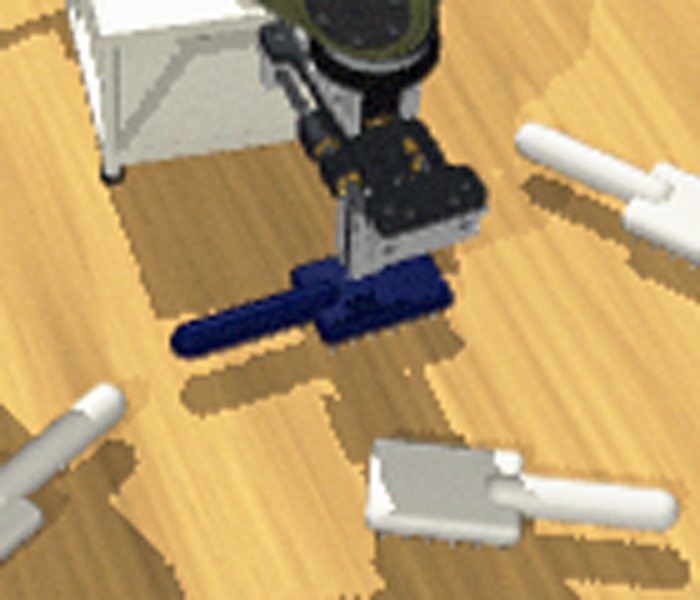

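View pics/g_top.png

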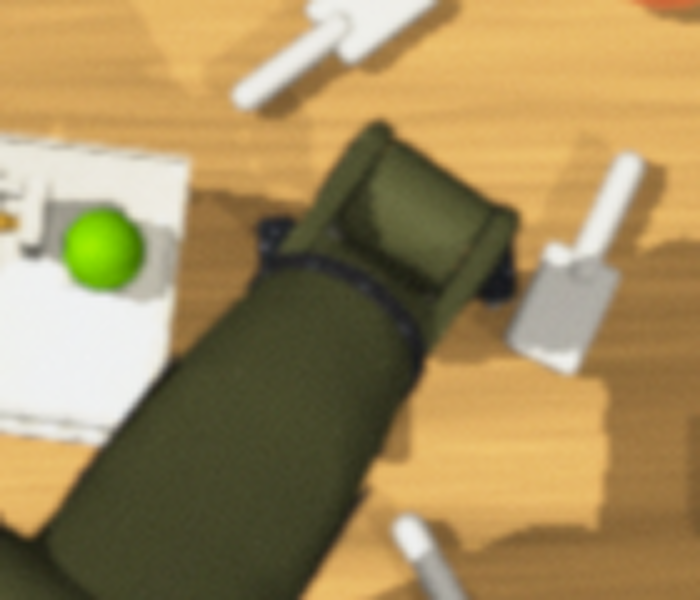

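Run:
```python
from h import *
c=cams.camera('side'); W=cloud(c); im=c['image']
print(ctrl.get_obs()['grip_width'])
cv2.imwrite('pics/g2.png',cv2.resize(im[240:300,305:375,::-1],None,fx=10,fy=10,interpolation=cv2.INTER_NEAREST))
np.set_printoptions(linewidth=250)
for v in range(258,296,3): print(v,[ (int(W[v,u,2]*1000)) if W[v,u,2]==W[v,u,2] else -1 for u in range(308,370,3)])
```

```text
0.000999624334661861
258 [0, -3, -2, -1, 0, 1, -1, 3, 1, -3, 0, 94, 111, 187, 183, 188, 192, 190, 184, 183, 174]
261 [-1, 1, -3, 3, -2, 1, -3, 1, -1, 2, -1, 83, 105, 174, 192, 187, 180, 179, 170, 159, 158]
264 [0, -2, -5, 4, 1, -3, 0, -2, 0, 0, -2, 75, 87, 167, 175, 168, 157, 153, 152, -1, 3]
267 [-2, -2, 5, 1, 0, -2, -1, 7, -1, -4, 2, 60, 78, 155, 154, 149, 29, -5, -2, 3, -2]
270 [0, 1, 0, 1, 6, 1, -2, -7, 30, 25, 36, 25, 62, 31, 34, 26, 31, 28, -4, -2, -1]
273 [0, 0, 0, -7, -3, -1, 0, 0, 23, 37, 33, 31, 29, 33, 32, 31, 32, 30, 27, 2, 1]
276 [-5, 1, 1, 0, 0, 33, 35, 38, 34, 36, 34, 28, 34, 34, 30, 32, 26, 30, 29, -5, 4]
279 [3, 1, 38, 41, 37, 39, 35, 31, 30, 25, 30, 31, 30, 33, 27, 20, 19, 1, 0, 0, 1]
282 [32, 37, 35, 35, 36, 31, 29, 20, 0, -2, 33, 27, 21, 14, -2, 0, 0, 4, -1, -4, 3]
285 [27, 31, 28, 29, 19, 0, -3, 0, 1, 2, -3, -5, -3, 2, -2, 4, 0, -1, 0, 3, -1]
288 [4, 3, 0, 0, -1, 4, -5, 2, 0, -4, -1, 1, -1, -1, 2, 0, -1, 0, -7, -4, 1]
291 [-2, -8, 0, 2, 1, -1, -2, 0, 2, 1, 2, 2, -5, -2, 1, 0, -1, 1, 0, -1, -4]
294 [0, -3, -2, 1, -4, -1, 2, -3, 1, 4, -3, 0, -5, -1, -3, -3, -3, -3, 0, -1, 0]
```

View pics/g2.png

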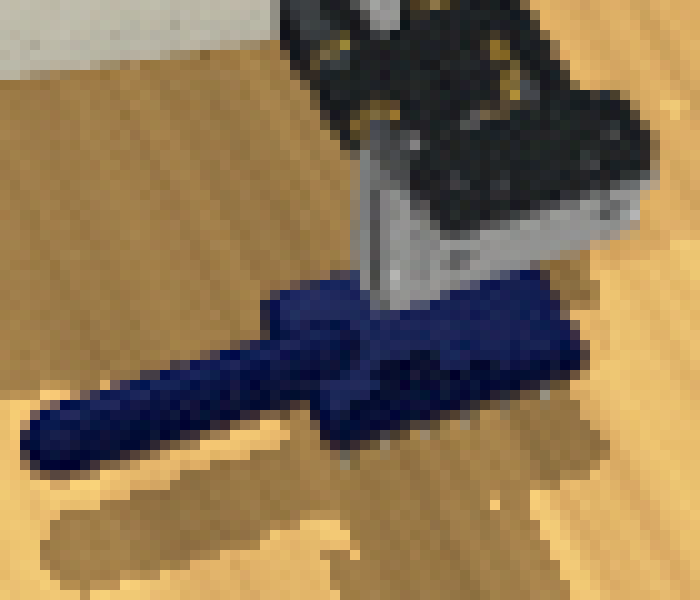

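Run:
```python
from h import *
o=ctrl.get_obs(); print(o['ee_pos'],o['qpos'],o['grip_width'],o['force'])
c=cams.camera('side'); W=cloud(c)
for v in range(254,274): print(v,[tuple((W[v,u]*1000).astype(int)) for u in (341,343,345)], c['image'][v,343])
for p in [(0,0,0),(0,0,.02),(0,0,.04),(0,0,.05),(0,0,.08)]: print(p,w2px(c,[o['ee_pos']+np.array(p)]))
```

```text
[ 0.54182105 -0.35310294  0.01212691] [-6.33902329e-01  6.65947459e-01  1.36402721e+00 -6.74619894e-04
  1.10964819e+00  8.97000405e-01] 0.000999624334661861 [ 0.0356724  -0.24074204 -0.04012892]
254 [(np.int64(514), np.int64(-379), np.int64(152)), (np.int64(515), np.int64(-392), np.int64(165)), (np.int64(529), np.int64(-376), np.int64(144))] [71 74 75]
255 [(np.int64(531), np.int64(-345), np.int64(106)), (np.int64(514), np.int64(-394), np.int64(163)), (np.int64(521), np.int64(-391), np.int64(158))] [71 69 72]
256 [(np.int64(531), np.int64(-345), np.int64(102)), (np.int64(513), np.int64(-395), np.int64(160)), (np.int64(518), np.int64(-400), np.int64(163))] [76 75 76]
257 [(np.int64(532), np.int64(-344), np.int64(96)), (np.int64(531), np.int64(-358), np.int64(111)), (np.int64(516), np.int64(-404), np.int64(165))] [127 128 128]
258 [(np.int64(532), np.int64(-343), np.int64(91)), (np.int64(533), np.int64(-357), np.int64(105)), (np.int64(515), np.int64(-406), np.int64(162))] [126 125 124]
259 [(np.int64(532), np.int64(-345), np.int64(88)), (np.int64(532), np.int64(-358), np.int64(102)), 
[... 1803 characters left out ...]
))] [138 139 135]
271 [(np.int64(534), np.int64(-346), np.int64(33)), (np.int64(540), np.int64(-348), np.int64(32)), (np.int64(548), np.int64(-346), np.int64(27))] [46 56 95]
272 [(np.int64(534), np.int64(-347), np.int64(28)), (np.int64(540), np.int64(-349), np.int64(29)), (np.int64(546), np.int64(-351), np.int64(29))] [27 37 90]
273 [(np.int64(531), np.int64(-353), np.int64(32)), (np.int64(538), np.int64(-353), np.int64(30)), (np.int64(543), np.int64(-356), np.int64(31))] [28 39 89]
(0, 0, 0) [[343.63098883 276.29397393]]
(0, 0, 0.02) [[343.9466488  272.12589077]]
(0, 0, 0.04) [[344.26772565 267.88628115]]
(0, 0, 0.05) [[344.43033917 265.73907609]]
(0, 0, 0.08) [[344.9266975  259.18498939]]
```

Run:
```python
from h import *
c=np.load('side0.npy',allow_pickle=True).item()
for z in (.03,.06,.082,.1,.12): print(z,w2px(c,[(.539,-.304,z),(.539,-.298,z)]))
# start picture: gripper tips at start
p=[0.1555,.5272,.1679]; print(w2px(c,[p]))
u,v=w2px(c,[p])[0].astype(int); im=c['image'][v-50:v+30,u-50:u+50,::-1]
big=cv2.resize(im,None,fx=7,fy=7,interpolation=cv2.INTER_NEAREST); cv2.circle(big,(353,353),4,(0,255,255),-1); cv2.imwrite('pics/st.png',big)
W=cloud(c)
m=(np.linalg.norm(W[...,:2]-np.array(p[:2]),axis=-1)<.075)&(W[...,2]>.02)
z=W[...,2][m]; print(len(z),np.sort(z)[:30].round(3))
```

```text
0.03 [[337.11046826 261.68019471]
 [336.39858565 260.35305298]]
0.06 [[337.49700114 255.30344006]
 [336.775116   253.97655417]]
0.082 [[337.7867262  250.52375444]
 [337.05732728 249.19733827]]
0.1 [[338.02783695 246.54607441]
 [337.29217429 245.2202307 ]]
0.12 [[338.3001377  242.05384324]
 [337.55738932 240.72884434]]
[[169.14906561 114.57422841]]
929 [0.02  0.021 0.021 0.022 0.022 0.022 0.022 0.022 0.023 0.023 0.023 0.023
 0.023 0.023 0.023 0.023 0.024 0.024 0.024 0.024 0.025 0.025 0.025 0.025
 0.026 0.026 0.026 0.026 0.026 0.026]
```

View pics/st.png

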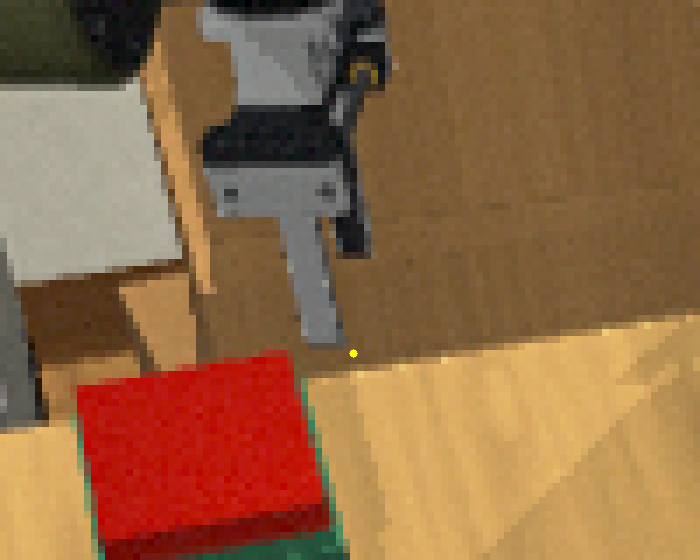

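Run:
```python
from h import *
c=np.load('side0.npy',allow_pickle=True).item()
p=np.array([0.1555,.5272,.1679]); 
j=np.array([-np.sin(2.855),np.cos(2.855),0])
q0=w2px(c,[p])[0].astype(int)
for s in (-.053,.053):
  for dz in (0,.04): q=w2px(c,[p+s*j+[0,0,dz]])[0]; print(s,dz,(p+s*j)[:2],(q-q0+50)*7+3)
W=cloud(c); a,b=q0-50
for (x,y) in [(320,340),(310,300),(300,240),(355,250),(350,220),(240,190),(330,190)]:
    u,v=a+x//7,b+y//7; print((x,y),W[v,u].round(3))
```

```text
-0.053 0 [0.17048233 0.57803827] [367.84184211 308.30913505]
-0.053 0.04 [0.17048233 0.57803827] [355.20743168 246.85463047]
0.053 0 [0.14051767 0.47636173] [339.67728541 407.73445437]
0.053 0.04 [0.14051767 0.47636173] [326.12467433 345.09663631]
(320, 340) [0.137 0.465 0.219]
(310, 300) [0.138 0.464 0.245]
(300, 240) [0.137 0.469 0.277]
(355, 250) [0.169 0.566 0.214]
(350, 220) [0.172 0.563 0.233]
(240, 190) [0.114 0.458 0.316]
(330, 190) [0.159 0.44  0.317]
```

Run:
```python
from h import *
c=cams.camera('side'); 
o=ctrl.get_obs(); print(o['ee_pos'])
for p in [(.5335,-.349),(.5335,-.3655),(.5495,-.3655)]:
    for z in (.04,.045,.05,.055,.06,.065): print(p,z,w2px(c,[(*p,z)])[0].round(1))
cv2.imwrite('pics/g3.png',cv2.resize(c['image'][245:285,325:365,::-1],None,fx=15,fy=15,interpolation=cv2.INTER_NEAREST))
```

```text
[ 0.54178007 -0.3531332   0.01207885]
(0.5335, -0.349) 0.04 [341.1 270.2]
(0.5335, -0.349) 0.045 [341.2 269.2]
(0.5335, -0.349) 0.05 [341.2 268.1]
(0.5335, -0.349) 0.055 [341.3 267. ]
(0.5335, -0.349) 0.06 [341.4 265.9]
(0.5335, -0.349) 0.065 [341.5 264.9]
(0.5335, -0.3655) 0.04 [343.2 274.1]
(0.5335, -0.3655) 0.045 [343.2 273. ]
(0.5335, -0.3655) 0.05 [343.3 271.9]
(0.5335, -0.3655) 0.055 [343.4 270.9]
(0.5335, -0.3655) 0.06 [343.5 269.8]
(0.5335, -0.3655) 0.065 [343.6 268.7]
(0.5495, -0.3655) 0.04 [347.9 272.7]
(0.5495, -0.3655) 0.045 [348.  271.6]
(0.5495, -0.3655) 0.05 [348.1 270.6]
(0.5495, -0.3655) 0.055 [348.2 269.5]
(0.5495, -0.3655) 0.06 [348.3 268.4]
(0.5495, -0.3655) 0.065 [348.4 267.4]
```

View pics/g3.png

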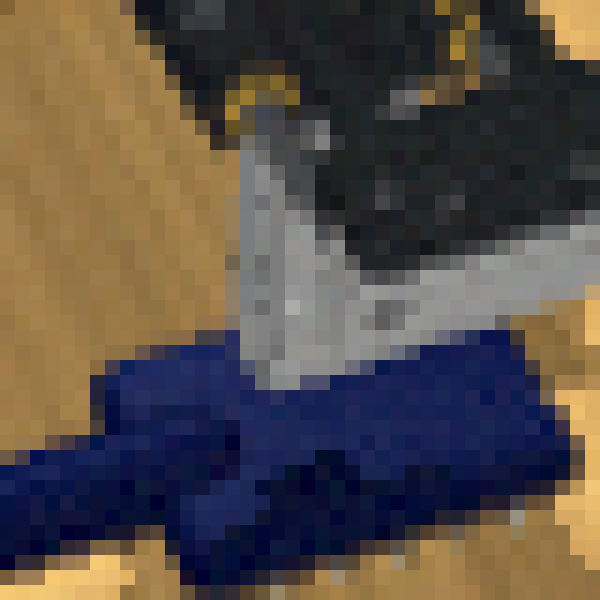

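The depth readings show the closed fingertips at about z = 0.053 m, while the reported TCP is 0.012 m. The start picture shows the same roughly 41 mm gap, so the real tips sit about 41 mm higher than reported and the jaws closed above the brush. I'll open, go lower by that amount, and watch the force.

>>> {"op": "servo_tool", "data": {
  "rows": [
    [0,0,0.005,0,0,0,1],
    [0,0,0.005,0,0,0,1],
    [0,0,0.005,0,0,0,1],
    [0,0,0.005,0,0,0,1],
    [0,0,0.005,0,0,0,1],
    [0,0,0.005,0,0,0,1],
    [0,0,0.005,0,0,0,1],
    [0,0,0.005,0,0,0,1]
  ]
}}

```text
time_s: 7.48
ee_pos: [0.5418, -0.3531, 0.0171]
eef_rot: [3.14, -0.001, 0.04]
force: [0.4, 0.3, 0.2]
grip_width: 0.0503
```

>>> {"op": "servo_tool", "data": {
  "rows": [
    [0,0,0,0,0,0,1],
    [0,0,0,0,0,0,1],
    [0,0,-0.004,0,0,0,1],
    [0,0,-0.01,0,0,0,1],
    [0,0,-0.015,0,0,0,1],
    [0,0,-0.02,0,0,0,1],
    [0,0,-0.025,0,0,0,1],
    [0,0,-0.027,0,0,0,1]
  ]
}}

```text
time_s: 8.15
ee_pos: [0.5414, -0.3528, -0.0112]
eef_rot: [3.141, -0.0, 0.04]
force: [0.5, -0.1, -1.1]
grip_width: 0.0938
```

>>> {"op": "servo_tool", "data": {
  "rows": [
    [0,0,-0.005,0,0,0,1],
    [0,0,-0.01,0,0,0,1],
    [0,0,-0.015,0,0,0,1],
    [0,0,-0.015,0,0,0,1],
    [0,0,-0.015,0,0,0,1],
    [0,0,-0.015,0,0,0,1],
    [0,0,-0.015,0,0,0,1],
    [0,0,-0.015,0,0,0,1]
  ]
}}

```text
time_s: 8.82
ee_pos: [0.5415, -0.3529, -0.0258]
eef_rot: [3.14, -0.0, 0.04]
force: [-0.6, -0.7, -0.5]
grip_width: 0.0942
```

Run:
```python
from h import *
o=ctrl.get_obs(); print(o['ee_pos'],o['force'],o['grip_width'])
c=cams.camera('side'); cv2.imwrite('pics/g4.png',cv2.resize(c['image'][230:310,295:395,::-1],None,fx=7,fy=7,interpolation=cv2.INTER_CUBIC))
```

```text
[ 0.54151113 -0.35293833 -0.02583616] [-0.59432266 -0.70015318 -0.50551396] 0.09421678768205057
```

View pics/g4.png

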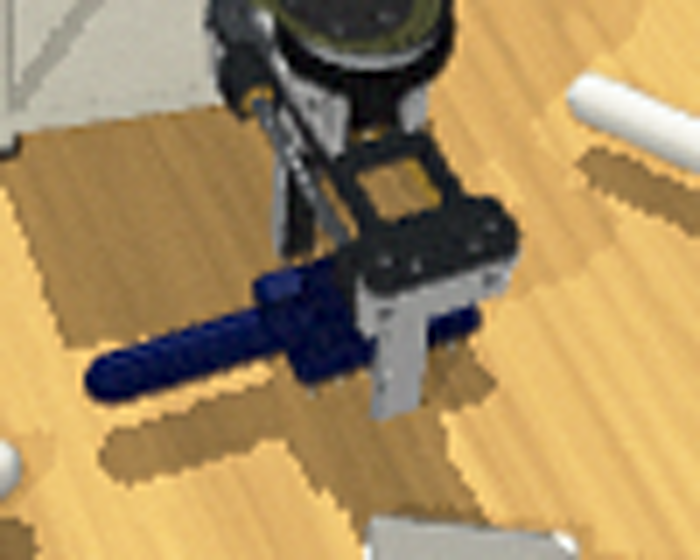

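>>> {"op": "servo_tool", "data": {
  "rows": [
    [0,0,0,0,0,0,0.5],
    [0,0,0,0,0,0,0.4],
    [0,0,0,0,0,0,0.3],
    [0,0,0,0,0,0,0.2],
    [0,0,0,0,0,0,0],
    [0,0,0,0,0,0,-1],
    [0,0,0,0,0,0,-1],
    [0,0,0,0,0,0,-1]
  ],
  "newtons": 20
}}

```text
time_s: 9.53
ee_pos: [0.5415, -0.3529, -0.0259]
eef_rot: [3.141, -0.0, 0.04]
force: [0.0, -0.6, 0.5]
grip_width: 0.06
```

>>> {"op": "servo_tool", "data": {
  "rows": [
    [0,0,0,0,0,0,-1],
    [0,0,0,0,0,0,-1],
    [0,0,0,0,0,0,-1],
    [0,0,0,0,0,0,-1],
    [0,0,0.01,0,0,0,-1],
    [0,0,0.02,0,0,0,-1],
    [0,0,0.03,0,0,0,-1],
    [0,0,0.04,0,0,0,-1]
  ]
}}

```text
time_s: 10.2
ee_pos: [0.5417, -0.3531, 0.0157]
eef_rot: [3.14, -0.001, 0.04]
force: [-0.7, 0.5, -1.2]
grip_width: 0.0597
```

Run:
```python
from h import *
o=ctrl.get_obs(); print(o['ee_pos'],o['force'],o['grip_width'])
c=cams.camera('side'); cv2.imwrite('pics/g5.png',cv2.resize(c['image'][230:310,295:395,::-1],None,fx=7,fy=7,interpolation=cv2.INTER_CUBIC))
```

```text
[ 0.54174192 -0.35306727  0.01572657] [-0.71006254  0.45621596 -1.199859  ] 0.05973352451962387
```

View pics/g5.png

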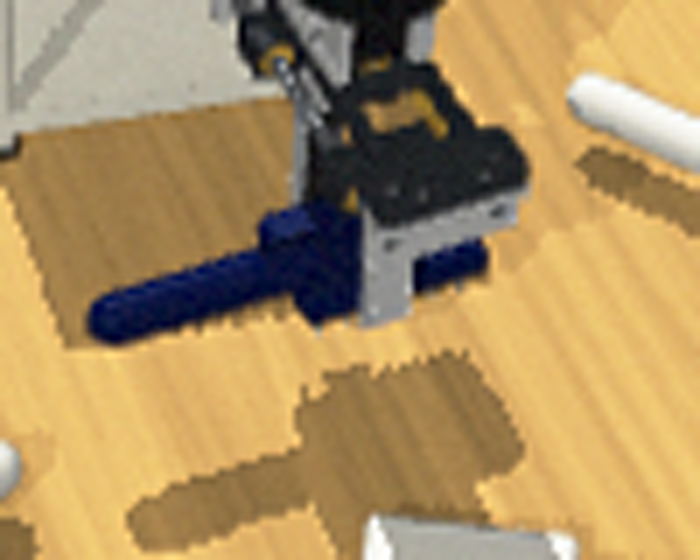

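>>> {"op": "servo_tool", "data": {
  "rows": [
    [0,0,0.04,0,0,0,-1],
    [0,0,0.08,0,0,0,-1],
    [0,0,0.12,0,0,0,-1],
    [0,0,0.16,0,0,0,-1],
    [0,0,0.2,0,0,0,-1],
    [0.01,0.02,0.23,0,0,0.1,-1],
    [0.01,0.05,0.23,0,0,0.2,-1],
    [0.02,0.08,0.23,0,0,0.3,-1]
  ]
}}

```text
time_s: 10.92
ee_pos: [0.5623, -0.2736, 0.2507]
eef_rot: [3.135, -0.006, 0.343]
force: [0.0, -0.6, -2.1]
grip_width: 0.06
```

>>> {"op": "servo_tool", "data": {
  "rows": [
    [0.005,0.03,0.0,0,0,0.1,-1],
    [0.01,0.06,0.0,0,0,0.2,-1],
    [0.015,0.09,0.0,0,0,0.3,-1],
    [0.02,0.12,0.0,0,0,0.4,-1],
    [0.025,0.15,0.0,0,0,0.5,-1],
    [0.03,0.18,0.0,0,0,0.6,-1],
    [0.035,0.21,0.0,0,0,0.7,-1],
    [0.04,0.24,0.0,0,0,0.8,-1]
  ]
}}

```text
time_s: 11.58
ee_pos: [0.6023, -0.032, 0.2513]
eef_rot: [3.134, -0.006, 1.148]
force: [1.1, -0.3, -1.7]
grip_width: 0.0601
```

>>> {"op": "servo_tool", "data": {
  "rows": [
    [0.001,0.02,0,0,0,0.08,-1],
    [0.002,0.04,0,0,0,0.16,-1],
    [0.002,0.06,0,0,0,0.22,-1],
    [0.002,0.08,0,0,0,0.274,-1],
    [0.002,0.0922,0,0,0,0.274,-1],
    [0.002,0.0922,0,0,0,0.274,-1],
    [0.002,0.0922,0,0,0,0.274,-1],
    [0.002,0.0922,0,0,0,0.274,-1]
  ]
}}

```text
time_s: 12.25
ee_pos: [0.6043, 0.0593, 0.2515]
eef_rot: [3.134, -0.006, 1.42]
force: [0.2, -0.7, -2.0]
grip_width: 0.0599
```

Run:
```python
from h import *
o=ctrl.get_obs(); print(o['ee_pos'],o['eef_rot'],o['grip_width'])
for n,(u0,v0) in (('top',(200,130)),('side',(230,90))):
    c=cams.camera(n); np.save(n+'1.npy',c,allow_pickle=True)
    cv2.imwrite(f'pics/h_{n}.png',cv2.resize(c['image'][v0:v0+130,u0:u0+150,::-1],None,fx=4.5,fy=4.5,interpolation=cv2.INTER_CUBIC))
    W=cloud(c); h=cv2.cvtColor(c['image'],cv2.COLOR_RGB2HSV)
    m=(h[...,0]>110)&(h[...,0]<130)&(h[...,1]>120)&(W[...,2]>.2); P=W[m]; print(n,len(P),P.mean(0),P.min(0),P.max(0),cv2.minAreaRect((P[:,:2]*1000).astype(np.float32)))
```

```text
[0.60431203 0.05929783 0.25147301] [ 3.13406939 -0.00600172  1.42044217] 0.05994471759747971
top 126 [ 0.58921153 -0.0169531   0.31220681] [ 0.5774442  -0.05713046  0.30253201] [0.60292382 0.0230648  0.32482546] ((589.3580932617188, -16.579387664794922), (81.89948272705078, 16.408506393432617), 80.09056091308594)
side 334 [0.59621974 0.0336207  0.30963533] [-0.0522144  -0.06532391  0.28871823] [0.6344197  0.16412892 0.48474826] ((298.7591552734375, 131.84889221191406), (177.83995056152344, 682.1075439453125), 70.13220977783203)
```

View pics/h_side.png

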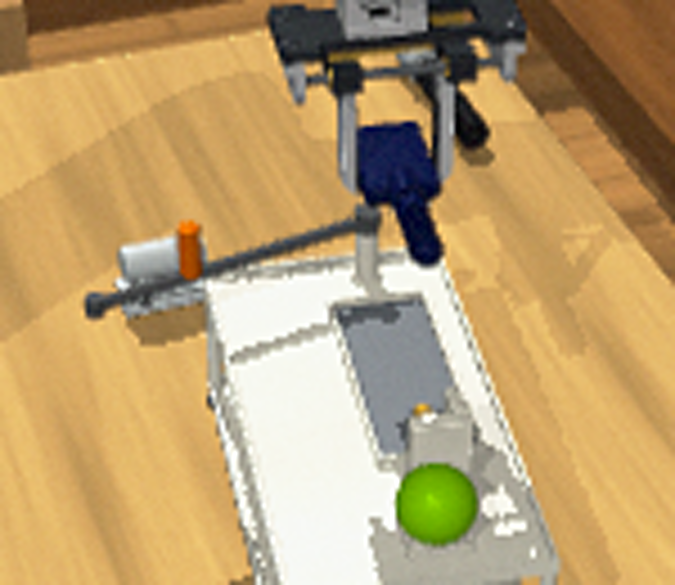

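View pics/h_top.png

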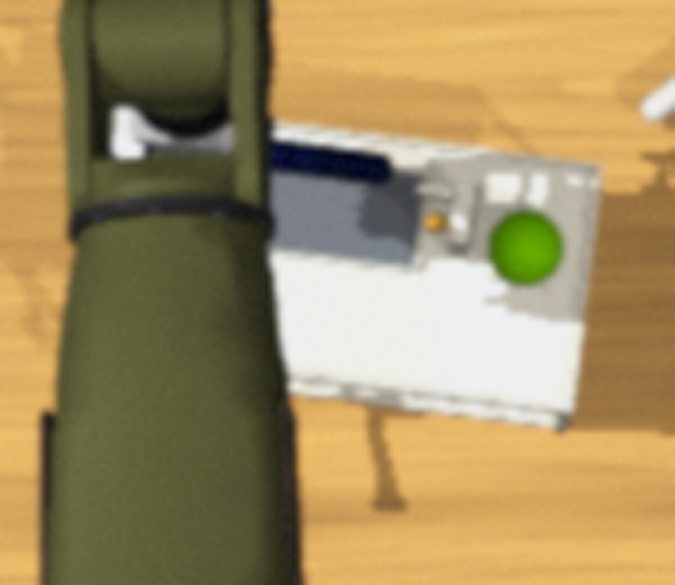

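Run:
```python
from h import *
C=np.array([.5584,-.0068]); y=-np.radians(8.5); R=np.array([[np.cos(y),-np.sin(y)],[np.sin(y),np.cos(y)]])
for n in ('top','side'):
    c=np.load(n+'1.npy',allow_pickle=True).item(); W=cloud(c); h=cv2.cvtColor(c['image'],cv2.COLOR_RGB2HSV)
    L=(W[...,:2]-C)@R*1000
    m=(h[...,0]>110)&(h[...,0]<130)&(h[...,1]>120)&(W[...,2]>.2)&(W[...,2]<.35)
    hd=m&(L[...,1]<20); print(n,'handle local',np.nanmedian(L[hd],0),np.nanpercentile(L[hd],[2,98],axis=0)); hh=m&(L[...,1]>50); print(' head',hh.sum(),np.nanpercentile(L[hh],[2,50,98],axis=0))
    hs=cv2.cvtColor(c['image'],cv2.COLOR_RGB2HSV)
    c0=np.load(n+'0.npy',allow_pickle=True).item(); W0=cloud(c0); im=c0['image'].astype(int); L0=(W0[...,:2]-C)@R*1000
    mm=((abs(W0[...,2]-.13)<.012)&(im.max(2)<140)).astype(np.uint8)
    k,l,st,ce=cv2.connectedComponentsWithStats(mm,connectivity=4); 
    for i in np.argsort(-st[1:,4])[:2]+1:
        v,u=np.where(l==i); Q=np.array([(px2w(c0,a,b,.13)[:2]-C)@R for a,b in zip(u,v)])*1000
        print(' bay',st[i],np.percentile(Q,[1,50,99],axis=0).round(1).tolist(), cv2.minAreaRect(Q.astype(np.float32)))
```

```text
top handle local [ 31.62159625 -12.95924403] [[ 24.82657532 -45.59475268]
 [ 39.48525765  18.11527687]]
 head 0 [nan nan]
 bay [ 237  163   57   26 1067] [[2.2, -59.4], [36.8, 37.7], [72.4, 134.2]] ((37.06963348388672, 38.15993118286133), (72.71671295166016, 201.2883758544922), 0.7012572884559631)
 bay [305 176   3   5  10] [[38.0, -113.0], [45.5, -109.8], [53.4, -106.5]] ((45.798431396484375, -109.45755767822266), (5.682090759277344, 16.16240882873535), 79.4808578491211)
side handle local [ 31.13659513 -20.97901702] [[ 23.2064152  -53.21555128]
 [ 41.5773042   18.80782807]]
 head 159 [[  8.91885342  52.86166141]
 [ 36.71540044  83.78698244]
 [ 61.0868696  121.80838598]]
 bay [ 446   50  194  152 1119] [[896.2, -306.4], [1014.7, 117.6], [1087.6, 884.2]] ((987.72216796875, 295.4949951171875), (45.45152282714844, 1241.9818115234375), 8.584757804870605)
 bay [303 156  28  25 270] [[1.1, -3.4], [49.1, 78.3], [73.9, 135.1]] ((37.787899017333984, 64.08631896972656), (77.05982208251953, 144.9740753173828), 2.562098264694214)
  return np.nanmean(a, axis, out=out, keepdims=keepdims)
```

```bash
cat >> h.py <<'E'
from scipy.spatial.transform import Rotation as Ro
def delta(p,yaw):
    o=ctrl.get_obs(); rc=Ro.from_euler('xyz',o['eef_rot']); rd=Ro.from_euler('xyz',[np.pi,0,yaw])
    print('t',round(o['time_s'],2),'at',o['ee_pos'].round(4),o['eef_rot'].round(4),'F',o['force'].round(1),'grip',round(o['grip_width'],4))
    print('shift',(np.array(p)-o['ee_pos']).round(4),'turn',(rd*rc.inv()).as_rotvec().round(4))
E
python3 -c "
from h import *
delta([.6055,.0608,.1042],1.45)"
```

```text
t 12.35 at [0.6043 0.0591 0.2514] [ 3.1342 -0.0061  1.4204] F [ 0.1 -0.4 -1.3] grip 0.0603
shift [ 0.0012  0.0017 -0.1472] turn [-0.005   0.0082  0.0296]
```

>>> {"op": "servo_tool", "data": {
  "rows": [
    [0.001,0.002,-0.01,-0.005,0.008,0.03,-1],
    [0.001,0.002,-0.035,-0.005,0.008,0.03,-1],
    [0.001,0.002,-0.06,-0.005,0.008,0.03,-1],
    [0.001,0.002,-0.085,-0.005,0.008,0.03,-1],
    [0.001,0.002,-0.105,-0.005,0.008,0.03,-1],
    [0.001,0.002,-0.12,-0.005,0.008,0.03,-1],
    [0.001,0.002,-0.125,-0.005,0.008,0.03,-1],
    [0.001,0.002,-0.125,-0.005,0.008,0.03,-1]
  ]
}}

```text
time_s: 13.02
ee_pos: [0.6047, 0.0608, 0.1248]
eef_rot: [-3.139, 0.001, 1.451]
force: [0.4, 0.4, -1.0]
grip_width: 0.0597
```

Run:
```python
from h import *
delta([.6055,.0608,.1042],1.45)
for n,(u0,v0) in (('top',(200,130)),('side',(270,130))):
    c=cams.camera(n)
    cv2.imwrite(f'pics/i_{n}.png',cv2.resize(c['image'][v0:v0+90,u0:u0+110,::-1],None,fx=6.5,fy=6.5,interpolation=cv2.INTER_CUBIC))
```

```text
t 13.02 at [0.6047 0.0608 0.1248] [-3.1389e+00  6.0000e-04  1.4507e+00] F [ 0.4  0.4 -1. ] grip 0.0597
shift [ 0.0008  0.     -0.0206] turn [ 0.0003 -0.0027 -0.0007]
```

View pics/i_side.png

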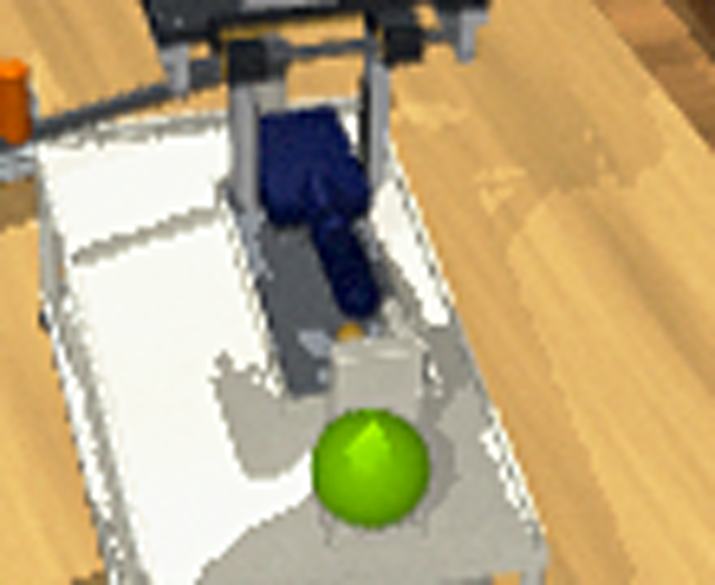

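View pics/i_top.png

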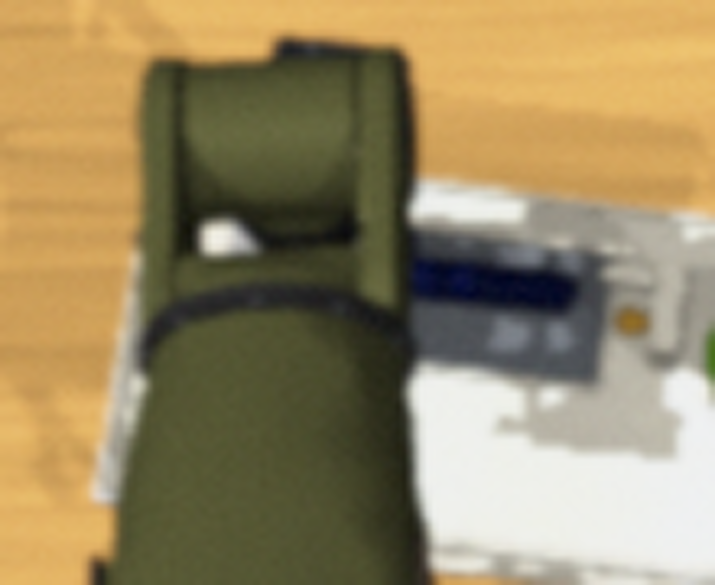

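Run:
```python
from h import *
C=np.array([.5584,-.0068]); y=-np.radians(8.5); R=np.array([[np.cos(y),-np.sin(y)],[np.sin(y),np.cos(y)]])
for n in ('top','side'):
    c=cams.camera(n); W=cloud(c); h=cv2.cvtColor(c['image'],cv2.COLOR_RGB2HSV); L=(W[...,:2]-C)@R*1000
    m=(h[...,0]>110)&(h[...,0]<130)&(h[...,1]>120)&(W[...,2]>.14)&(W[...,2]<.25)
    for a,b in ((-60,-40),(-40,-20),(-20,0),(0,20),(50,80),(80,125)):
        q=m&(L[...,1]>a)&(L[...,1]<=b)
        if q.sum()>4: print(n,(a,b),q.sum(),'x',np.percentile(L[q][:,0],[3,50,97]).round(1),'y',np.percentile(L[q][:,1],[0,100]).round(1),'z',np.median(W[...,2][q]).round(3))
    if n=='top':
        for u in (268,274,280,286): print(u,[(tuple(c['image'][v,u]),*(px2w(c,u,v,.13)[:2]-C)@R.round(4)*1000//1) for v in range(160,192,1)][0:0])
        im=c['image']
        for u in (270,278,284):
            print(u,[(v,int(im[v,u].max()),int(((px2w(c,u,v,.13)[:2]-C)@R*1000)[0])) for v in range(160,194)])
```

```text
top (-60, -40) 7 x [31.8 36.5 42.8] y [-45.7 -41.3] z 0.188
top (-40, -20) 30 x [28.4 36.  43.5] y [-39.8 -20.8] z 0.189
top (-20, 0) 28 x [29.3 36.  45.1] y [-18.5  -0.6] z 0.189
top (0, 20) 32 x [26.9 35.7 45.8] y [ 0.2 19.7] z 0.189
268 []
274 []
280 []
286 []
270 [(160, 234, 94), (161, 238, 90), (162, 227, 87), (163, 180, 83), (164, 152, 79), (165, 132, 76), (166, 89, 72), (167, 70, 68), (168, 66, 65), (169, 52, 61), (170, 43, 58), (171, 52, 54), (172, 60, 50), (173, 57, 47), (174, 49, 43), (175, 46, 39), (176, 59, 36), (177, 80, 32), (178, 86, 28), (179, 86, 25), (180, 87, 21), (181, 85, 18), (182, 85, 14), (183, 86, 10), (184, 86, 7), (185, 100, 3), (186, 151, 0), (187, 214, -3), (188, 233, -7), (189, 238, -10), (190, 240, -14), (191, 240, -17), (192, 240, -21), (193, 240, -25)]
278 [(160, 206, 98), (161, 233, 94), (162, 230, 91), (163, 201, 87), (164, 174, 83), (165, 156, 80), (166, 138, 76), (167, 114, 72), (168, 113, 69), (169, 102, 65), (170, 68, 61), (171, 36, 58), (172, 36, 54), (173, 39, 50), (174, 34, 47), (175, 37, 43), (176, 45, 39), (177, 67, 36), (178, 99, 32), (179
[... 425 characters left out ...]
), (172, 33, 57), (173, 37, 53), (174, 43, 49), (175, 37, 46), (176, 37, 42), (177, 50, 39), (178, 71, 35), (179, 88, 31), (180, 97, 28), (181, 100, 24), (182, 107, 20), (183, 97, 17), (184, 92, 13), (185, 88, 10), (186, 89, 6), (187, 92, 2), (188, 123, 0), (189, 176, -4), (190, 210, -7), (191, 212, -11), (192, 199, -15), (193, 207, -18)]
side (-60, -40) 24 x [28.8 37.6 46.2] y [-54.8 -40. ] z 0.186
side (-40, -20) 20 x [27.4 35.6 46.8] y [-39.7 -20.6] z 0.188
side (-20, 0) 25 x [26.8 34.5 46. ] y [-19.7  -0.5] z 0.189
side (0, 20) 21 x [26.7 33.1 45.7] y [ 0.  18.6] z 0.189
side (50, 80) 80 x [ 9.  33.  63.3] y [50.1 80. ] z 0.184
side (80, 125) 91 x [16.2 38.7 60.3] y [ 80.5 122.6] z 0.184
```

>>> {"op": "servo_tool", "data": {
  "rows": [
    [0.001,0,-0.004,0,-0.003,0,-1],
    [0.001,0,-0.008,0,-0.003,0,-1],
    [0.001,0,-0.012,0,-0.003,0,-1],
    [0.001,0,-0.015,0,-0.003,0,-1],
    [0.001,0,-0.0175,0,-0.003,0,-1],
    [0.001,0,-0.019,0,-0.003,0,-1],
    [0.001,0,-0.0195,0,-0.003,0,-1],
    [0.001,0,-0.0195,0,-0.003,0,-1]
  ]
}}

```text
time_s: 13.88
ee_pos: [0.6068, 0.0611, 0.108]
eef_rot: [3.137, -0.001, 1.451]
force: [0.2, 0.2, -1.0]
grip_width: 0.0597
```

>>> {"op": "servo_tool", "data": {
  "rows": [
    [-0.001,0,-0.001,0,0,0,-1],
    [-0.001,0,-0.002,0,0.003,0,-1],
    [-0.001,0,-0.003,0,0.003,0,-1],
    [-0.001,0,-0.0035,0,0.003,0,-1],
    [-0.001,0,-0.004,0,0.003,0,-1],
    [-0.001,0,-0.004,0,0.003,0,-1],
    [-0.001,0,-0.004,0,0.003,0,-1],
    [-0.001,0,-0.004,0,0.003,0,-1]
  ]
}}

```text
time_s: 14.55
ee_pos: [0.6059, 0.0611, 0.1041]
eef_rot: [3.14, -0.0, 1.451]
force: [-0.4, -0.1, -0.4]
grip_width: 0.0597
```

```bash
python3 -c "
from h import *
delta([.6055,.0608,.1042],1.45)"
```

```text
t 14.55 at [0.6059 0.0611 0.1041] [ 3.1397e+00 -3.0000e-04  1.4506e+00] F [-0.4 -0.1 -0.4] grip 0.0597
shift [-0.0004 -0.0003  0.0001] turn [-0.0001  0.0019 -0.0006]
```

Force −z has faded from about −1.3 (brush weight) to −0.4, so the floor is close. I'll creep down 1.5 mm more.

>>> {"op": "servo_tool", "data": {
  "rows": [
    [0,0,-0.0005,0,0,0,-1],
    [0,0,-0.0005,0,0,0,-1],
    [0,0,-0.001,0,0,0,-1],
    [0,0,-0.001,0,0,0,-1],
    [0,0,-0.0015,0,0,0,-1],
    [0,0,-0.0015,0,0,0,-1],
    [0,0,-0.0015,0,0,0,-1],
    [0,0,-0.0015,0,0,0,-1]
  ]
}}

```text
time_s: 15.22
ee_pos: [0.6059, 0.0611, 0.1041]
eef_rot: [3.139, -0.0, 1.451]
force: [-6.6, -0.7, 12.4]
grip_width: 0.0598
```

>>> {"op": "servo_tool", "data": {
  "rows": [
    [0,0,0,0,0,0,-1],
    [0,0,0,0,0,0,-1],
    [0,0,0,0,0,0,0.4],
    [0,0,0,0,0,0,0.5],
    [0,0,0,0,0,0,0.6],
    [0,0,0,0,0,0,0.7],
    [0,0,0,0,0,0,0.7],
    [0,0,0,0,0,0,0.7]
  ]
}}

```text
time_s: 15.88
ee_pos: [0.606, 0.0611, 0.104]
eef_rot: [3.139, -0.0, 1.45]
force: [-0.2, -0.8, 0.9]
grip_width: 0.0801
```

>>> {"op": "servo_tool", "data": {
  "rows": [
    [0,0,0.002,0,0,0,0.7],
    [0,0,0.01,0,0,0,0.7],
    [0,0,0.025,0,0,0,0.7],
    [0,0,0.045,0,0,0,0.7],
    [0,0,0.07,0,0,0,0.7],
    [0,0,0.1,0,0,0,0.7],
    [0,0,0.13,0,0,0,0.7],
    [0,0,0.16,0,0,0,0.7]
  ]
}}

```text
time_s: 16.55
ee_pos: [0.6057, 0.0611, 0.2664]
eef_rot: [3.138, -0.001, 1.451]
force: [0.5, 0.3, -0.8]
grip_width: 0.0799
```

>>> {"op": "servo_tool", "data": {
  "rows": [
    [-0.02,0.01,0,0,0,-0.12,0.5],
    [-0.04,0.02,0,0,0,-0.24,0.2],
    [-0.06,0.03,0,0,0,-0.36,0],
    [-0.08,0.04,0,0,0,-0.48,-0.05],
    [-0.1,0.05,0,0,0,-0.6,-0.05],
    [-0.12,0.06,0,0,0,-0.72,-0.05],
    [-0.14,0.07,0,0,0,-0.84,-0.05],
    [-0.147,0.071,0,0,0,-0.96,-0.05]
  ]
}}

```text
time_s: 17.22
ee_pos: [0.4568, 0.1332, 0.2675]
eef_rot: [3.138, -0.002, 0.486]
force: [-0.7, 0.6, 1.7]
grip_width: 0.0444
```

Run:
```python
from h import *
C=np.array([.5584,-.0068]); y=-np.radians(8.5); R=np.array([[np.cos(y),-np.sin(y)],[np.sin(y),np.cos(y)]])
H=C+R@np.array([.035,.178]); print('H',H)
for n,(u0,v0) in (('top',(200,130)),('side',(230,90))):
    c=cams.camera(n); W=cloud(c); h=cv2.cvtColor(c['image'],cv2.COLOR_RGB2HSV); L=(W[...,:2]-C)@R*1000
    cv2.imwrite(f'pics/j_{n}.png',cv2.resize(c['image'][v0:v0+130,u0:u0+150,::-1],None,fx=4.5,fy=4.5,interpolation=cv2.INTER_CUBIC))
    m=(h[...,0]>110)&(h[...,0]<130)&(h[...,1]>120)&(W[...,2]>.14)&(W[...,2]<.25)
    print(n,m.sum(),'brush local',np.percentile(L[m],[1,99],axis=0).round(1).tolist(),'z',np.percentile(W[m][:,2],[5,50,95]).round(3),cv2.minAreaRect(L[m].astype(np.float32)))
    k=(h[...,0]>4)&(h[...,0]<14)&(h[...,1]>180)&(W[...,2]>.185)&(W[...,2]<.245)&(np.linalg.norm(W[...,:2]-[.46,.13],axis=-1)<.05)
    if k.sum(): 
        P=W[k]; print(' knob',k.sum(),P.mean(0),P[P[:,2]>.225].mean(0)); d=(P.mean(0)[:2]-H)@R; print(' q',np.arctan2(-d[0],-d[1]),np.hypot(*d))
delta([.4595,.1328,.25],0.19)
```

```text
H [0.61932563 0.16407149]
top 485 brush local [[8.3, -41.1], [60.9, 123.9]] z [0.155 0.162 0.17 ] ((35.13856506347656, 40.374595642089844), (54.72532272338867, 170.52392578125), 0.956004798412323)
side 330 brush local [[7.0, -43.2], [61.4, 124.9]] z [0.155 0.161 0.168] ((34.18769073486328, 41.425758361816406), (174.01748657226562, 56.67568588256836), 89.0130386352539)
 knob 36 [0.45997756 0.12868448 0.20691771] [0.46162903 0.12699443 0.22880714]
 q 1.2039159606700287 0.16323004745465006
t 17.32 at [0.458  0.1325 0.2676] [ 3.1378e+00 -2.2000e-03  4.8920e-01] F [0.3 0.4 0.1] grip 0.0449
shift [ 0.0015  0.0003 -0.0176] turn [ 0.0029  0.0033 -0.2992]
```

View pics/j_side.png

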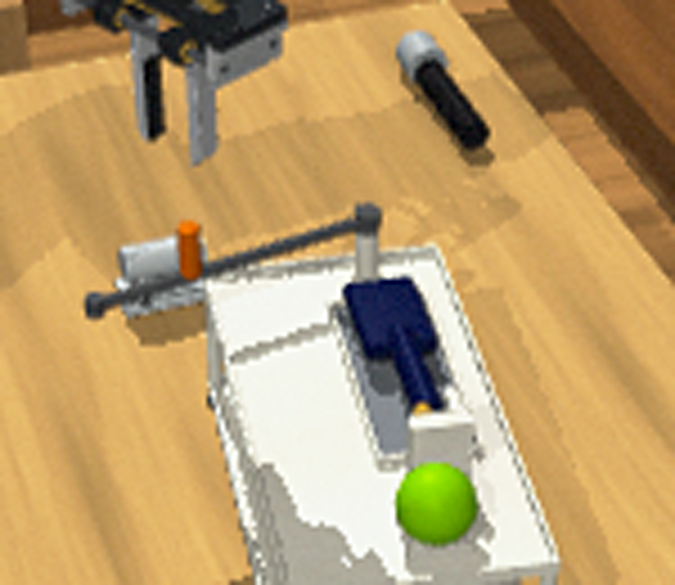

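View pics/j_top.png

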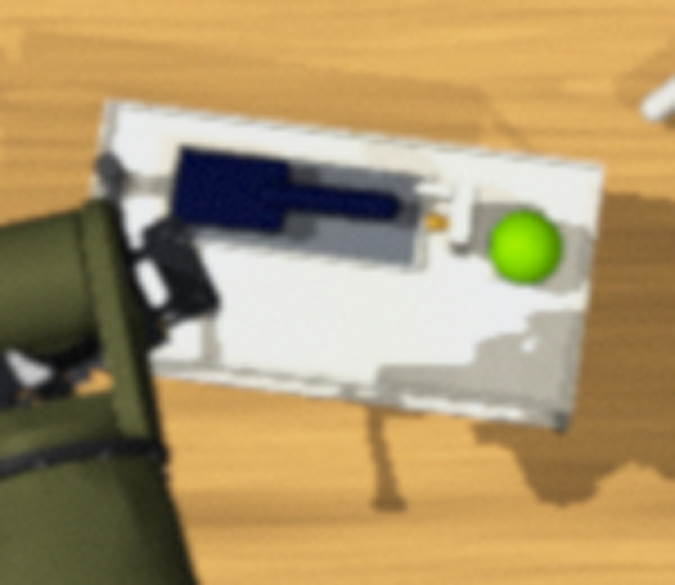

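```bash
cat >> h.py <<'E'
def knob(q,off=0,R=.160):
    C=np.array([.5584,-.0068]); y=-np.radians(8.5); M=np.array([[np.cos(y),-np.sin(y)],[np.sin(y),np.cos(y)]])
    l=np.array([.035,.178])+R*np.array([-np.sin(q),-np.cos(q)])+off*np.array([np.cos(q),-np.sin(q)])
    return C+M@l
E
python3 -c "
from h import *
for q in (1.22,1.1,1,.8,.6,.4,.2,.1,0): print(q,knob(q).round(4))
delta([*knob(1.21),.167],1.4224-1.21)"
```

```text
1.22 [0.4626 0.1319]
1.1 [0.4676 0.1134]
1 [0.4734 0.0985]
0.8 [0.4893 0.0708]
0.6 [0.5105 0.0468]
0.4 [0.5359 0.0275]
0.2 [0.5647 0.0137]
0.1 [0.58  0.009]
0 [0.5957 0.0058]
t 17.32 at [0.458  0.1325 0.2676] [ 3.1378e+00 -2.2000e-03  4.8920e-01] F [0.3 0.4 0.1] grip 0.0449
shift [ 0.0049 -0.0022 -0.1006] turn [ 0.0028  0.0034 -0.2768]
```

>>> {"op": "servo_tool", "data": {
  "rows": [
    [0.003,-0.001,0,0.003,0.003,-0.12,-0.05],
    [0.003,-0.001,0,0.003,0.003,-0.24,-0.05],
    [0.003,-0.001,0,0.003,0.003,-0.28,-0.05],
    [0.003,-0.001,-0.02,0.003,0.003,-0.28,-0.05],
    [0.003,-0.001,-0.03,0.003,0.003,-0.28,-0.05],
    [0.003,-0.001,-0.03,0.003,0.003,-0.28,-0.05],
    [0.003,-0.001,-0.03,0.003,0.003,-0.28,-0.05],
    [0.003,-0.001,-0.03,0.003,0.003,-0.28,-0.05]
  ]
}}

```text
time_s: 17.98
ee_pos: [0.4614, 0.1314, 0.2384]
eef_rot: [-3.142, -0.001, 0.21]
force: [-0.3, -0.5, 0.1]
grip_width: 0.0447
```

Run:
```python
from h import *
delta([*knob(1.21),.167],1.4224-1.21)
c=cams.camera('side'); W=cloud(c)
cv2.imwrite('pics/k.png',cv2.resize(c['image'][90:180,220:330,::-1],None,fx=6.5,fy=6.5,interpolation=cv2.INTER_CUBIC))
```

```text
t 17.98 at [0.4614 0.1314 0.2384] [-3.1416e+00 -1.2000e-03  2.1050e-01] F [-0.3 -0.5  0.1] grip 0.0447
shift [ 0.0015 -0.0011 -0.0714] turn [-0.0002  0.0011  0.0019]
```

View pics/k.png

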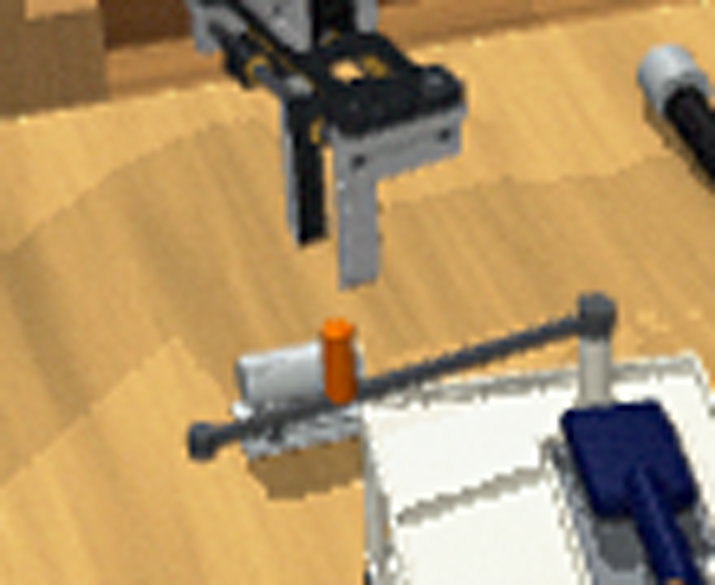

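>>> {"op": "servo_tool", "data": {
  "rows": [
    [0.001,-0.001,-0.01,0,0,0,-0.05],
    [0.001,-0.001,-0.02,0,0,0,-0.05],
    [0.001,-0.001,-0.03,0,0,0,-0.05],
    [0.001,-0.001,-0.04,0,0,0,-0.05],
    [0.001,-0.001,-0.05,0,0,0,-0.05],
    [0.001,-0.001,-0.06,0,0,0,-0.05],
    [0.001,-0.001,-0.068,0,0,0,-0.05],
    [0.001,-0.001,-0.068,0,0,0,-0.05]
  ]
}}

```text
time_s: 18.7
ee_pos: [0.4617, 0.1304, 0.1685]
eef_rot: [-3.142, 0.001, 0.21]
force: [-0.0, 0.5, -0.6]
grip_width: 0.0447
```

Run:
```python
from h import *
delta([*knob(1.21),.167],1.4224-1.21)
for n,(u0,v0) in (('top',(200,130)),('side',(220,90))):
  c=cams.camera(n)
  cv2.imwrite(f'pics/l_{n}.png',cv2.resize(c['image'][v0:v0+90,u0:u0+110,::-1],None,fx=6.5,fy=6.5,interpolation=cv2.INTER_CUBIC))
for q in (1.0,.8,.6,.4,.2): print(q,(knob(q)-knob(q+.2)).round(4),)
```

```text
t 18.7 at [0.4617 0.1304 0.1685] [-3.1416e+00  1.2000e-03  2.1030e-01] F [-0.   0.5 -0.6] grip 0.0447
shift [ 0.0012 -0.     -0.0015] turn [ 0.0002 -0.0012  0.0021]
1.0 [ 0.0101 -0.0303]
0.8 [ 0.0159 -0.0277]
0.6 [ 0.0211 -0.024 ]
0.4 [ 0.0255 -0.0193]
0.2 [ 0.0288 -0.0138]
```

View pics/l_side.png

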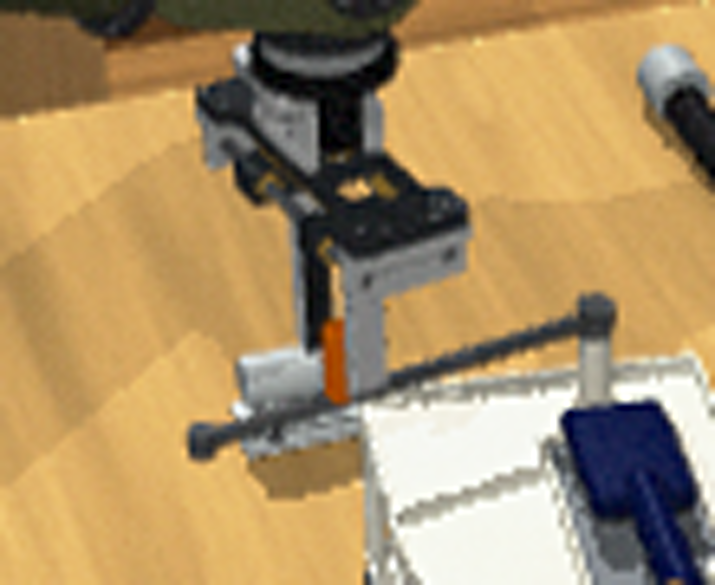

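Run:
```python
from h import *
k0=np.array([.4617,.1304])
for i in range(1,17):
    q=1.21-.0625*i; print(i,round(q,3),(knob(q)-k0).round(3),round(.0625*i,3))
```

```text
1 1.147 [ 0.004 -0.01 ] 0.062
2 1.085 [ 0.007 -0.019] 0.125
3 1.022 [ 0.01  -0.029] 0.188
4 0.96 [ 0.014 -0.038] 0.25
5 0.897 [ 0.019 -0.047] 0.312
6 0.835 [ 0.024 -0.055] 0.375
7 0.772 [ 0.03  -0.063] 0.438
8 0.71 [ 0.037 -0.071] 0.5
9 0.647 [ 0.043 -0.078] 0.562
10 0.585 [ 0.051 -0.085] 0.625
11 0.522 [ 0.058 -0.092] 0.688
12 0.46 [ 0.066 -0.098] 0.75
13 0.397 [ 0.075 -0.103] 0.812
14 0.335 [ 0.083 -0.108] 0.875
15 0.272 [ 0.092 -0.112] 0.938
16 0.21 [ 0.102 -0.116] 1.0
```

>>> {"op": "servo_tool", "data": {
  "rows": [
    [0.004,-0.01,0,0,0,0.062,-0.05],
    [0.007,-0.019,0,0,0,0.125,-0.05],
    [0.01,-0.029,0,0,0,0.188,-0.05],
    [0.014,-0.038,0,0,0,0.25,-0.05],
    [0.019,-0.047,0,0,0,0.312,-0.05],
    [0.024,-0.055,0,0,0,0.375,-0.05],
    [0.03,-0.063,0,0,0,0.438,-0.05],
    [0.037,-0.071,0,0,0,0.5,-0.05]
  ]
}}

```text
time_s: 19.47
ee_pos: [0.4998, 0.0591, 0.1711]
eef_rot: [3.141, -0.002, 0.713]
force: [-0.8, 0.1, -0.2]
grip_width: 0.0446
```

Run:
```python
from h import *
delta([*knob(.71),.168],1.4224-.71)
c=cams.camera('side')
cv2.imwrite(f'pics/m.png',cv2.resize(c['image'][110:200,230:340,::-1],None,fx=6.5,fy=6.5,interpolation=cv2.INTER_CUBIC))
```

```text
t 19.47 at [0.4998 0.0591 0.1711] [ 3.141e+00 -2.000e-03  7.134e-01] F [-0.8  0.1 -0.2] grip 0.0446
shift [-0.0016  0.0003 -0.0031] turn [-0.0009  0.0019 -0.001 ]
```

View pics/m.png

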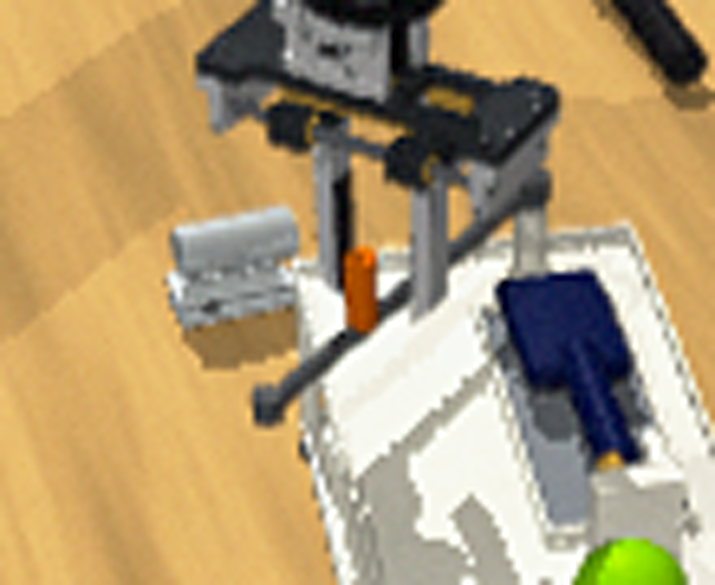

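Run:
```python
from h import *
k0=np.array([.4998,.0591])
for i in range(1,9):
    q=.71-.0625*i; print(i,round(q,3),(knob(q)-k0).round(3),round(.0625*i,3))
for q in (.1,.06,.03,0):
  print(q,knob(q,.013),knob(q,.015))
```

```text
1 0.647 [ 0.005 -0.007] 0.062
2 0.585 [ 0.012 -0.014] 0.125
3 0.522 [ 0.02 -0.02] 0.188
4 0.46 [ 0.028 -0.026] 0.25
5 0.397 [ 0.036 -0.032] 0.312
6 0.335 [ 0.045 -0.037] 0.375
7 0.272 [ 0.054 -0.041] 0.438
8 0.21 [ 0.063 -0.045] 0.5
0.1 [0.59259752 0.00578502] [0.59453616 0.0052934 ]
0.06 [0.59894867 0.00484279] [0.60090542 0.00442909]
0.03 [0.60373399 0.00430322] [0.60570226 0.0039484 ]
0 [0.60853333 0.00390743] [0.61051136 0.00361181]
```

>>> {"op": "servo_tool", "data": {
  "rows": [
    [0.005,-0.007,-0.003,0,0,0.062,-0.05],
    [0.012,-0.014,-0.003,0,0,0.125,-0.05],
    [0.02,-0.02,-0.003,0,0,0.188,-0.05],
    [0.028,-0.026,-0.003,0,0,0.25,-0.05],
    [0.036,-0.032,-0.003,0,0,0.312,-0.05],
    [0.045,-0.037,-0.003,0,0,0.375,-0.05],
    [0.054,-0.041,-0.003,0,0,0.438,-0.05],
    [0.063,-0.045,-0.003,0,0,0.5,-0.05]
  ]
}}

```text
time_s: 20.18
ee_pos: [0.5643, 0.0131, 0.1685]
eef_rot: [3.14, -0.002, 1.219]
force: [0.0, 0.7, 0.3]
grip_width: 0.0448
```

Run:
```python
from h import *
delta([*knob(.1,.013),.168],1.4224-.1)
c=cams.camera('side')
cv2.imwrite(f'pics/n.png',cv2.resize(c['image'][110:220,250:360,::-1],None,fx=5.4,fy=5.4,interpolation=cv2.INTER_CUBIC))
```

```text
t 20.18 at [0.5643 0.0131 0.1685] [ 3.1399e+00 -2.3000e-03  1.2187e+00] F [0.  0.7 0.3] grip 0.0448
shift [ 0.0283 -0.0073 -0.0005] turn [-0.0017  0.0023  0.1038]
```

View pics/n.png

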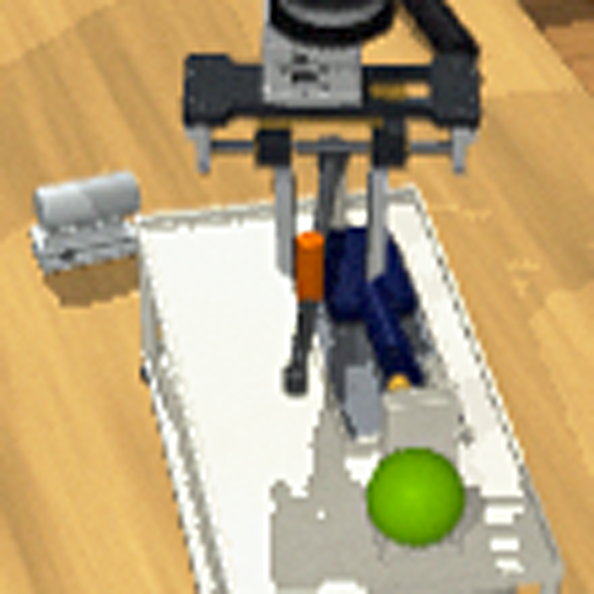

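>>> {"op": "servo_tool", "data": {
  "rows": [
    [0.004,-0.001,0,0,0,0.02,-0.05],
    [0.008,-0.002,0,0,0,0.04,-0.05],
    [0.012,-0.003,0,0,0,0.06,-0.05],
    [0.016,-0.004,0,0,0,0.08,-0.05],
    [0.02,-0.005,0,0,0,0.1,-0.05],
    [0.024,-0.006,0,0,0,0.1,-0.05],
    [0.028,-0.007,0,0,0,0.1,-0.05],
    [0.028,-0.007,0,0,0,0.1,-0.05]
  ]
}}

```text
time_s: 20.9
ee_pos: [0.5938, 0.0053, 0.1682]
eef_rot: [3.14, -0.002, 1.322]
force: [-0.7, 0.7, -0.5]
grip_width: 0.0445
```

>>> {"op": "servo_tool", "data": {
  "rows": [
    [0.002,0,0,0,0,0.02,-0.05],
    [0.004,-0.001,0,0,0,0.04,-0.05],
    [0.006,-0.001,0,0,0,0.06,-0.05],
    [0.007,-0.001,0,0,0,0.08,-0.05],
    [0.008,-0.001,0,0,0,0.1,-0.05],
    [0.009,-0.001,0,0,0,0.1,-0.05],
    [0.01,-0.001,0,0,0,0.1,-0.05],
    [0.01,-0.001,0,0,0,0.1,-0.05]
  ]
}}

```text
time_s: 21.57
ee_pos: [0.6042, 0.0041, 0.1683]
eef_rot: [3.139, -0.002, 1.422]
force: [-0.5, 0.6, -0.3]
grip_width: 0.0448
```

Run:
```python
from h import *
delta([*knob(0,.013),.168],1.4224)
```

```text
t 21.57 at [0.6042 0.0041 0.1683] [ 3.1388e+00 -2.0000e-03  1.4217e+00] F [-0.5  0.6 -0.3] grip 0.0448
shift [ 0.0043 -0.0002 -0.0003] turn [-0.0016  0.0031  0.0007]
```

>>> {"op": "servo_tool", "data": {
  "rows": [
    [0.001,0,0,0,0,0,-0.05],
    [0.001,0,0,0,0,0,-0.05],
    [0.002,0,0,0,0,0,-0.05],
    [0.002,0,0,0,0,0,-0.05],
    [0.003,-0.001,0,0,0,0,-0.05],
    [0.003,-0.001,0,0,0,0,-0.05],
    [0.003,-0.001,0,0,0,0,-0.05],
    [0.003,-0.001,0,0,0,0,-0.05]
  ]
}}

```text
time_s: 22.23
ee_pos: [0.6072, 0.0031, 0.1683]
eef_rot: [3.139, -0.002, 1.422]
force: [0.3, 0.2, -0.4]
grip_width: 0.045
```

Run:
```python
from h import *
delta([*knob(0,.013),.168],1.4224)
for n,(u0,v0) in (('top',(200,130)),('side',(260,110))):
  c=cams.camera(n)
  cv2.imwrite(f'pics/o_{n}.png',cv2.resize(c['image'][v0:v0+100,u0:u0+130,::-1],None,fx=6,fy=6,interpolation=cv2.INTER_CUBIC))
```

```text
t 22.23 at [0.6072 0.0031 0.1683] [ 3.1389e+00 -2.1000e-03  1.4216e+00] F [ 0.3  0.2 -0.4] grip 0.045
shift [ 0.0013  0.0008 -0.0003] turn [-0.0017  0.003   0.0008]
```

View pics/o_side.png

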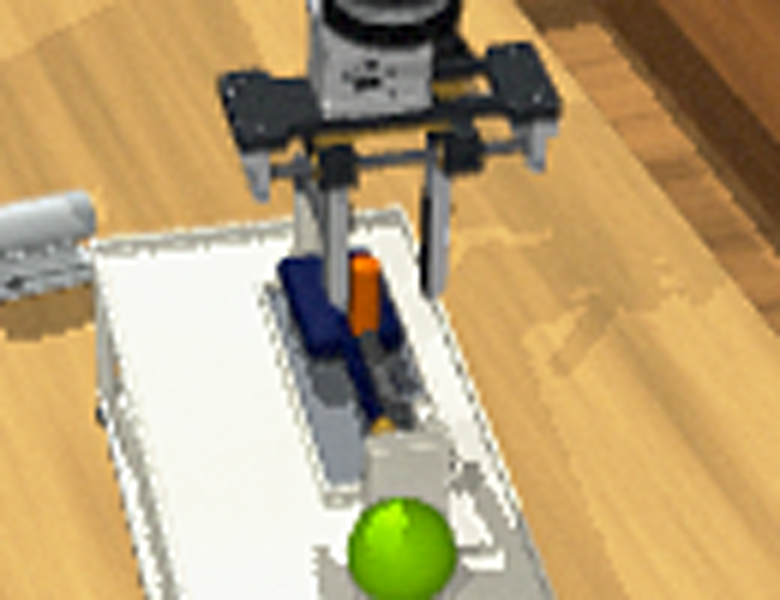

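View pics/o_top.png

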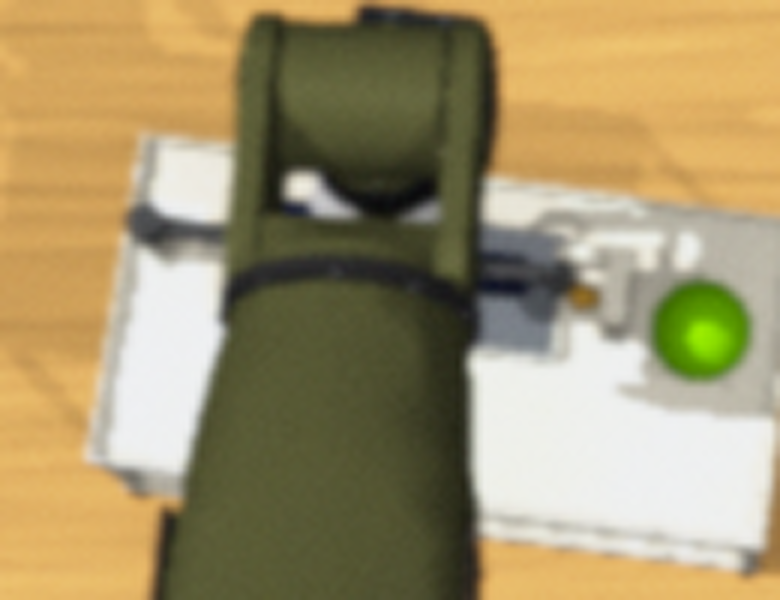

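>>> {"op": "servo_tool", "data": {
  "rows": [
    [0.001,0,0,0,0,0,-0.05],
    [0.001,0,0,0,0,0,-0.05],
    [0.002,0,0,0,0,0,-0.05],
    [0.002,0,0,0,0,0,-0.05],
    [0.003,0,0,0,0,0,-0.05],
    [0.003,0,0,0,0,0,-0.05],
    [0.003,0,0,0,0,0,-0.05],
    [0.003,0,0,0,0,0,-0.05]
  ]
}}

```text
time_s: 23.0
ee_pos: [0.6096, 0.0031, 0.1682]
eef_rot: [3.14, -0.002, 1.422]
force: [-5.2, -0.2, 2.3]
grip_width: 0.0447
```

```bash
cat > m.py <<'E'
from h import *
import sys
C=np.array([.5584,-.0068]); y=-np.radians(8.5); R=np.array([[np.cos(y),-np.sin(y)],[np.sin(y),np.cos(y)]])
c=cams.camera('side'); W=cloud(c); h=cv2.cvtColor(c['image'],cv2.COLOR_RGB2HSV)
k=(h[...,0]>4)&(h[...,0]<14)&(h[...,1]>170)&(W[...,2]>.19)&(W[...,2]<.245)&(abs(W[...,0]-.58)<.2)&(abs(W[...,1]-.02)<.2)
P=(W[k][:,:2]-C)@R*1000; print('knob',k.sum(),P.mean(0).round(1),np.percentile(P[:,0],[3,97]).round(1))
t=cams.camera('top'); W=cloud(t); L=(W[...,:2]-C)@R*1000
for a,b in ((-85,-40),(100,140)):
    m=(W[...,2]>.178)&(W[...,2]<.205)&(L[...,1]>a)&(L[...,1]<b)&(abs(L[...,0]-20)<40)&(t['image'].max(2)<110)
    if m.sum(): print('bar',(a,b),m.sum(),np.median(L[m],0).round(1))
m=(W[...,2]>.178)&(L[...,1]>-75)&(L[...,1]<-55)&(abs(L[...,0]-20)<40)
print('nose',m.sum(),np.median(L[m],0))
cv2.imwrite(f'pics/{sys.argv[1]}_t.png',cv2.resize(t['image'][150:220,220:340,::-1],None,fx=6,fy=6,interpolation=cv2.INTER_CUBIC))
cv2.imwrite(f'pics/{sys.argv[1]}_s.png',cv2.resize(c['image'][110:210,260:390,::-1],None,fx=6,fy=6,interpolation=cv2.INTER_CUBIC))
delta([*knob(0,.013),.168],1.4224)
E
python3 m.py p
```

```text
knob 32 [32.8  8.4] [26.5 39.3]
bar (-85, -40) 43 [ 34.  -59.9]
bar (100, 140) 7 [ 32.7 135.6]
nose 41 [ 36.84681331 -66.58493728]
t 23.1 at [0.6096 0.0031 0.1682] [ 3.1404e+00 -1.8000e-03  1.4217e+00] F [-5.5 -0.8  1.9] grip 0.045
shift [-0.0011  0.0008 -0.0002] turn [-0.0016  0.0014  0.0007]
```

View pics/p_t.png

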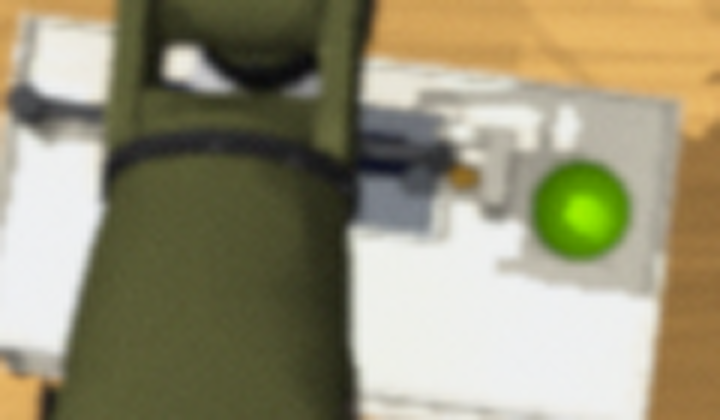

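>>> {"op": "servo_tool", "data": {
  "rows": [
    [0.001,0,0,0,0,0,-0.05],
    [0.001,0,0,0,0,0,-0.05],
    [0.002,0,0,0,0,0,-0.05],
    [0.002,0,0,0,0,0,-0.05],
    [0.003,0,0,0,0,0,-0.05],
    [0.003,0,0,0,0,0,-0.05],
    [0.003,0,0,0,0,0,-0.05],
    [0.003,0,0,0,0,0,-0.05]
  ]
}}

```text
time_s: 23.77
ee_pos: [0.6098, 0.0031, 0.1679]
eef_rot: [-3.135, -0.001, 1.422]
force: [-23.5, -1.1, 7.2]
grip_width: 0.0445
```

```bash
python3 m.py q
```

```text
knob 29 [33.6  8.7] [26.6 40.4]
bar (-85, -40) 44 [ 34.3 -61.2]
bar (100, 140) 7 [ 32.4 135.8]
nose 42 [ 36.43319132 -66.96341464]
t 23.87 at [0.6098 0.0031 0.1679] [-3.1354e+00 -6.0000e-04  1.4218e+00] F [-23.5  -0.9   8.4] grip 0.0449
shift [-0.0012  0.0008  0.0001] turn [-0.0015 -0.006   0.0005]
```

>>> {"op": "servo_tool", "data": {
  "rows": [
    [-0.004,0,0,0,0,0,-0.05],
    [-0.01,0.001,0,0,0,0,-0.05],
    [-0.013,0.002,0,0,0,0,-0.05],
    [-0.013,0.002,0,0,0,0,-0.05],
    [-0.013,0.002,0.005,0,0,0,-0.05],
    [-0.013,0.002,0.02,0,0,0,-0.05],
    [-0.013,0.002,0.04,0,0,0,-0.05],
    [-0.013,0.002,0.07,0,0,0,-0.05]
  ]
}}

```text
time_s: 24.53
ee_pos: [0.5962, 0.0051, 0.2372]
eef_rot: [-3.132, -0.0, 1.422]
force: [-0.7, 0.4, 0.6]
grip_width: 0.0448
```

>>> {"op": "servo_tool", "data": {
  "rows": [
    [-0.02,0,0.04,0,0,0,-0.05],
    [-0.05,0.02,0.08,0,0,0,-0.05],
    [-0.08,0.05,0.1,0,0,0,-0.05],
    [-0.11,0.08,0.1,0,0,0,-0.05],
    [-0.14,0.11,0.1,0,0,0,-0.05],
    [-0.17,0.14,0.1,0,0,0,-0.05],
    [-0.19,0.17,0.1,0,0,0,-0.05],
    [-0.2,0.2,0.1,0,0,0,-0.05]
  ]
}}

```text
time_s: 25.2
ee_pos: [0.3954, 0.2035, 0.3386]
eef_rot: [-3.135, -0.002, 1.421]
force: [0.7, 0.6, -0.0]
grip_width: 0.0446
```

```bash
python3 m.py r
```

```text
knob 31 [33.8 11. ] [26.4 39.9]
bar (-85, -40) 38 [ 33.7 -58. ]
bar (100, 140) 38 [ 33.6 116.4]
nose 38 [ 35.10937226 -66.9688086 ]
t 25.3 at [0.3951 0.2066 0.3383] [-3.1337e+00 -2.1000e-03  1.4275e+00] F [0.7 0.1 0.4] grip 0.0444
shift [ 0.2134 -0.2027 -0.1703] turn [-0.0032 -0.0075 -0.0051]
```

View pics/r_t.png

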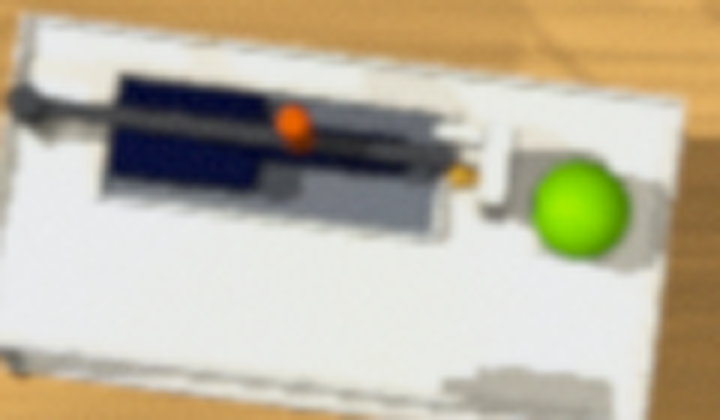

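View pics/r_s.png

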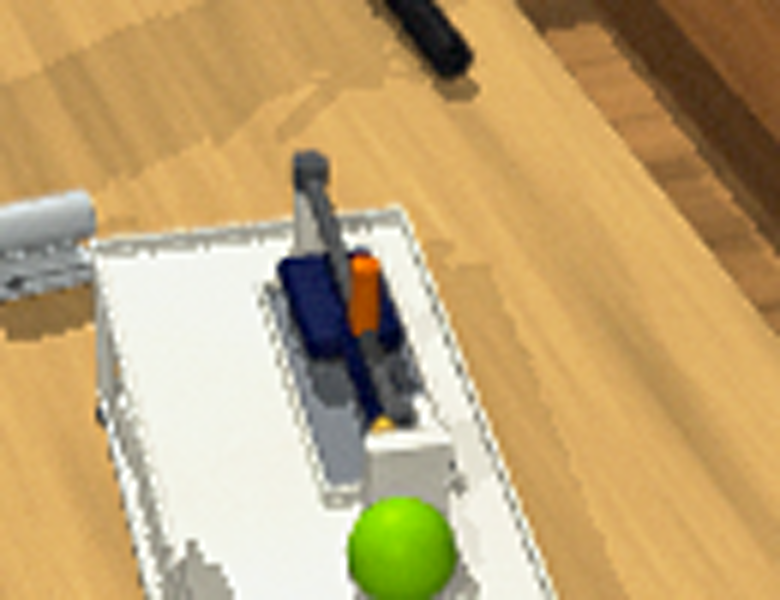

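>>> {"op": "servo_tool", "data": {
  "rows": [
    [0,0,0,0,0,0,-0.05],
    [0,0,0,0,0,0,-0.05],
    [0,0,0,0,0,0,-0.05],
    [0,0,0,0,0,0,-0.05],
    [0,0,0,0,0,0,-0.05],
    [0,0,0,0,0,0,-0.05],
    [0,0,0,0,0,0,-0.05],
    [0,0,0,0,0,0,-0.05]
  ]
}}

```text
time_s: 25.97
ee_pos: [0.3952, 0.2064, 0.3383]
eef_rot: [-3.134, -0.002, 1.427]
force: [-0.4, 0.4, 1.0]
grip_width: 0.0444
```

Run:
```python
from h import *
for n in ('top','side'):
    a=np.load(n+'0.npy',allow_pickle=True).item(); b=cams.camera(n)
    for nm,lo,hi in (('ball',(35,180,80),(55,255,255)),):
        f=lambda c: np.argwhere(cv2.inRange(cv2.cvtColor(c['image'],cv2.COLOR_RGB2HSV),lo,hi)[150:240,280:350]).mean(0)
        print(n,nm,f(a),f(b))
    A,B=[[x for x in cams.place_of(c,'clip_light')][:1] for c in (b,b)]; print(A[0]['at'] if A else None)
t=b=cams.camera('top'); save(t,'fin.png')
print(hand_in())
```

```text
top ball [34.35714286 36.10989011] [34.42222222 36.10555556]
None
side ball [51.40160643 46.42570281] [51.384 46.456]
[0.4116, 0.3935]
the job is handed in; nothing more can be done
None
```

View pics/fin.png

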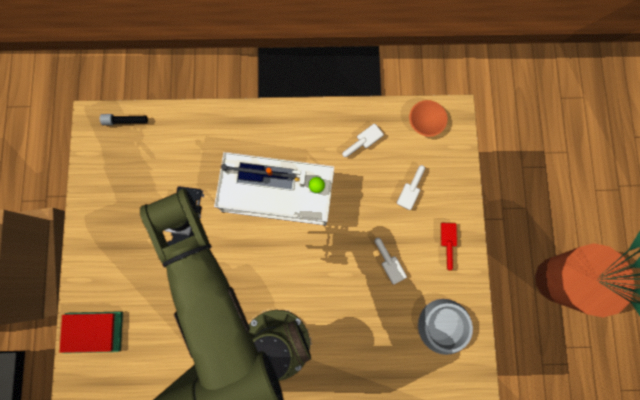

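The navy brush is lying flat, pins down, in its grey-floored bay, and the keeper bar is latched shut over it. I handed in at about 26 s, with the arm clear of everything.

- **First grasp:** The first grasp closed on air. The camera depth showed the fingertips about 41 mm higher than the reported tool position. I allowed for that, and the second grasp held the brush at 60 mm.
- **Brush:** I lowered it until the floor pushed back with about 12 N, then opened the fingers and rose. Before the bar was shut, both cameras showed it inside the bay walls, with the head top about 31 mm above the floor.
- **Keeper:** I pushed the knob round with the open fingers, through about 5.5 N at the detent, until it stopped moving at about 23 N. After I backed off, the bar lay parallel to the stand to within about 0.01 rad, and its nose was past the roller.
- **Left alone:** The ball moved less than 0.1 pixel between the first and last pictures. The clip light looked unmoved in the side view, but the detector did not find it in the last top picture, where the arm is close to it. I never saw or checked the jar directly, but nothing went near the lower tier.

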